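Zero the thickness comparator on its master, then gauge the ear spacer

ROBOT

A 7-joint arm with a two-finger parallel gripper is mounted at the origin on the work surface. World frame = base frame: x ahead of the robot, y to its left, z up, the work surface at z = 0. Lengths are in m, angles in rad, forces in N, time in s.
With the tool pointing down it reaches from about 0.425 to 0.875 m from the base axis. Payload 4.7 kg.
Tool frame: the origin (TCP) lies at the very end of the fingers, on their centre line; the grasp point (between the pads) lies behind it (ctrl.tcp_to_grasp is the y of the grasp point in the tool frame, in m); y points along the fingers, x is the direction in which the jaws open and shut, and the axes are right-handed (so a half turn about y gives the same grasp; the last joint's range is limited). The gripper opens to 87 mm and grips with 3 to 60 N. Pads are 19 mm wide; open, the fingers measure 117 mm over their backs; the gripper's body (75 mm by 190 mm) begins 51 mm behind the grasp point.
Start: joints at [1.279, 0.321, -0.07, 1.45, 0.023, 1.371, -0.057], TCP at [0.196, -0.62, 0.223] pointing down, gripper open.
Joint ranges: [-2.86, 2.86], [-0.3, 2.09], [-1.38, 1.24], [0.06, 2.45], [-1.56, 4.7], [0.09, 2.05], [-2.69, 2.69]. Speed limits (rad/s): [2.57, 2.57, 3.14, 3.14, 3.14, 3.14, 3.14].

INTERFACE

Orientations are given as a rotation vector (axis times angle).
In Python, from bench import ctrl, get_image, workorder gives the robot as it stands.
- The arm moves only by the tool drive_tool, never from a script. Its argument "increments" is text: rows parted by semicolons, each of 5 numbers parted by spaces: the shift along the tool's x, y, z in mm, then the turn about the tool's y in degrees, then the closure in counts, from 0 (fully open) to 255 (shut). In form: tx ty tz yaw fingers; .... A call has 1 to 20 rows; each row shifts and turns the commanded pose from where the row before left it, along the tool's axes as they then stand; what a row does not reach is not made up. A row lasts 1/8 s, in which the tool goes at most 62.5 mm and 10.7 degrees, less where a joint would pass 70% of its speed; a pose out of reach is approached as far as the arm can. A call is refused whole if a number of a shift passes 62.5 or a number of a turn 10.7, either way. A call with a gripper value outside its range is refused whole. The fingers move at their own pace and stop on an object; "squeeze" is the grip in N (left out, the last holds). Time passes only in rows, so rows that do not move let the fingers close. It gives the time, the measured TCP pose, the force and the opening at its end, in the units of the state.
- ctrl.get_state(): the state, without advancing time (a new reading comes with each control period).
- get_image(name): name is "side" or "top" or "wrist"; returns a dict with "img" (384x512x3 uint8, red, green, blue), "mtx" (3x3 intrinsics, pixels), "camera_from_world" (4x4, takes a point from world to camera coordinates). Camera axes: x right, y up, looking along -z (the intrinsics and any distortion apply to the point x, -y, -z); pixel columns grow to the right and rows downward; lengths in m; the calibration is good to about 2 mm. A picture is of the moment at which its call begins. There is no depth.
- workorder.close_job(): hands the job in, once; it reports no verdict.
The state is a dict: "time": time; "joint_positions": joint angles; "qd": joint speeds; "joint_torque": joint torques, N m; "position": TCP position; "tool_rot": TCP orientation; "ft_force": force on the tool from outside, world axes, zero at the start; "torque": the same for the moment, N m; "grip_width": opening from 0.0 (shut) to 1.0 (fully open).
Only numpy, scipy, OpenCV 4.12 (cv2) and the standard library are available. Lean on these libraries where they do the work, as an engineer would, in place of code of your own. Each camera call takes 0.05 s, during which the arm holds its last target.

TASK

Slide the master block along the gauge until it meets the sprung end stop and press it home there for a moment with about 7 N (at least 4, never over 12, or the setting of the stop is spoilt), then, with it left touching the stop, turn the zero disc so that its red line meets the black pointer. Then move the master upright into the wooden tray, seat the wooden ear spacer in its place, flat and square on the bed, and press it home against the same stop in the same way; leave it there touching the stop, the dial setting kept and the things lying around undisturbed.

Things in the scene. Friction and masses are not known exactly. Their poses are not given: they have to be found in the camera images.
- comparator: Green bench comparator, fixed; bed 130 x 310 x 20 mm (x, y, z; y from -75 to +235 mm). Origin on the bench under the seat; x points along the bed to the end stop, y along the measuring axis from anvil to spindle and dial, z up; bed top at z = 20. Bearing block at y 109 to 131 (top z = 56); round dial case 112 mm across at x = 0, y = 172 (top z = 50).
- anvil: Fixed steel anvil. Same origin and axes as the comparator: its upright face is at y = 0, looking to +y, x from -18 to 24 mm, z from 20 to 45; above that the face leans away by 9 mm up to z = 60 as a lead-in.
- stop: Foot of the adjustable end stop, fixed; same origin and axes as the comparator. On it a dark slide with a red strip carries a sprung brass button, face looking to -x (y 7 to 33, z 26 to 46 mm). The slide was set by hand: the face stands anywhere from x = 30 to 44 mm, not reported, so feel for it. Button spring 2 N per mm, 6 mm of travel, then solid; it pushes back a little on release.
- seat (a point): Point on the bed top (20 mm above the bench) on the anvil face, axes as the comparator's. A block is home when flat on the bed, against the anvil, its end touching the stop's button: its centre is then half its width along y from here, 35 mm short of the button. Blocks go in from straight above, length along x; the lapped faces are slippery, sliding a clamped block along x takes 2 to 4 N, more if it is also pressed down.
- spindle (a joint): Travel in m of the sprung spindle opposite the anvil: 0 empty (shoe face 34 mm from the anvil), 0.006 on the 40 mm master, 0.010 on the 44 mm spacer, limit 0.022. Spring 150 N/m, 3 N at 0. Shoe 20 mm wide at x = 0, upright face z 21 to 37, above it a ramp leaning away 18 mm up to z = 67: a block pushed down on it (4 to 13 N) forces the shoe back.
- pointer (a joint): Angle of the black pointer that rides round the dial's rim, driven by the spindle (120 rad per m): 0 when it points along the comparator's -x, growing clockwise seen from above. About 0.72 with the master in, about 1.2 with the spacer in.
- zero_disc (a joint): Angle of the aluminium zero disc (72 mm across, in the middle of the dial): 0 when its red line points along the comparator's -x, growing clockwise seen from above; range -0.5 to 2.6; stays where it is left (friction 0.06 N m). The red line meets the pointer when both angles are equal.
- zero_bar (a point): Centre of the upright black finger bar on the zero disc, on the disc's axis (z up), 77.5 mm above the bench. Bar 46 mm long along its x axis (the red line is on its -x side), 14 mm thick along y, from z = 56.5 to 88.5 above the bench; turn the disc by it.
- master_grip (a point): Middle of the blue square grip stub (24 x 24 mm, 44 mm tall) on the aluminium master block; x along the block's length, y along its width, z up. Block 70 x 40 mm, 40 mm high; this point is 66 mm above the block's underside, 18 mm below the stub's top. About 0.32 kg. Starts clamped in the gauge, flat on the bed, its centre at x = -26 to -14 mm.
- spacer_grip (a point): Middle of the square tenon (24 x 24 mm, 44 mm tall) on the pale wooden ear spacer; x along its length, y along its width, z up. Spacer 70 x 44 mm, 40 mm high; this point is 66 mm above its underside, 18 mm below the tenon's top. About 0.14 kg; either way round is good. Starts standing on a cork pad 6 mm thick.
- tray: Dark wooden open tray, fixed, 140 x 115 mm outside (x, y), 22 mm high, walls and floor 6 mm; origin under its centre. The master goes here, standing upright on its floor inside the walls.
- glue_jar: Jar with a yellow cap, 52 mm across, 70 mm tall; origin under its centre. Leave alone.
- scissors: Scissors lying flat, about 180 mm long along x, 55 mm wide; origin near the pivot. Leave alone.
- offcut: Wooden offcut 90 x 50 x 22 mm, origin under its centre. Leave alone.
- chisel: Small hand tool with a wooden handle, 160 mm long, lying along x. Leave alone.
- master: The master block itself, origin under its centre; see its grip stub.
- spacer: The spacer itself, origin under its centre; see its tenon.
- pointer_tip (a point): Tip of the black pointer, 50 mm from the dial's axis; its -x axis points outwards along the pointer.
Things that resemble listed ones, but are neither listed nor needed, are in the scene too. Of the things that look like the spacer, the larger one is meant.

How it is judged:
On the way, in this order (a step that is already met when the one before it is completed fails the run):
1. the master is pressed against the stop with over 3.5 N (contact force between master and stop above 3.5 N), for 0.25 s.
2. the master is home in the gauge (flat, clamped, square within 0.03 rad, touching the stop) and the red line stands at the pointer (within 0.1 rad) (contact force between master and stop above 0.1 N and x of master_grip in the frame of comparator between -0.01 and 0.016 m and z of master_grip in the frame of comparator between 0.083 and 0.089 m and angle between master_grip's own z axis and vertical below 0.06 rad and angle between the x axis of master_grip and the x axis of comparator, either way round below 0.03 rad and value of joint spindle between 0.005 and 0.007 m and angle between the x axis of zero_bar and the x axis of pointer_tip, either way round below 0.1 rad and value of joint zero_disc below 1.6 rad), for 0.3 s.
3. the spacer is pressed against the stop with over 3.5 N (contact force between spacer and stop above 3.5 N), for 0.25 s.
At the end, for the whole second after the job is handed in: Spacer flat on the bed, clamped (spindle 10 mm +-1), square (0.03 rad), its end touching the stop; zero disc still at its setting on the master (0.72 rad +-0.2); master upright inside the tray on its floor; both at rest (contact force between spacer and stop above 0.1 N and x of spacer_grip in the frame of comparator between -0.01 and 0.016 m and z of spacer_grip in the frame of comparator between 0.083 and 0.089 m and angle between spacer_grip's own z axis and vertical below 0.06 rad and angle between the x axis of spacer_grip and the x axis of comparator, either way round below 0.03 rad and value of joint spindle between 0.009 and 0.011 m and value of joint zero_disc between 0.52 and 0.92 rad and x of master_grip in the frame of tray between -0.064 and 0.064 m and y of master_grip in the frame of tray between -0.052 and 0.052 m and z of master_grip in the frame of tray between 0.068 and 0.076 m and angle between master_grip's own z axis and vertical below 0.1 rad and linear speed of each of master, spacer below 0.01 m/s).
It fails at once if a block is pressed against the end stop with more than 12 N (contact force between any of master, spacer and stop above 12 N).
It fails at once if a block is jammed in the gauge (over 90 N summed over all its contacts with it, about 12 N of which is the spring's clamping) (contact force between any of master, spacer and comparator above 90 N).
It fails at once if a bystander is moved by more than 30 mm or knocked over (distance of any of glue_jar, scissors, offcut, chisel from where it was at the start of the episode above 0.03 m or angle between glue_jar's own z axis and vertical above 0.5 rad).
It also fails if it takes over 72 s, if anything falls off the work surface, if the arm or the gripper's body presses on something with over 40 N, if the wrist force passes 120 N, or if a joint passes its speed limit or range.

## Working session

There is one attempt and no reset: what is moved stays moved. The work goes in short steps, Python scripts to look and compute and a tool call to move; the robot and the scene stay as the last step left them, time stands still between calls to the robot, and variables do not carry over. Pictures are saved under pics/ and viewed, and the job is handed in when it is done.

Besides the shell and the picture viewer there is one more tool, called after "Emit:" as name(argument=value, ...), one argument or row to a line, values as JSON. drive_tool: Moves the arm, as the interface text tells. Its arguments: {"type":"object","properties":{"increments":{"type":"string"},"squeeze":{"type":"number"}},"required":["increments"]}

```bash
mkdir -p pics; ls
python3 - <<'E'
from bench import ctrl,get_image
import cv2,json
print(ctrl.get_state(), ctrl.tcp_to_grasp)
for n in ["side","top","wrist"]:
    d=get_image(n); cv2.imwrite(f"pics/{n}0.png",d["img"][:,:,::-1]); print(n,d["mtx"].tolist(),d["camera_from_world"].round(4).tolist(),d.keys())
E
```

```text
pics
{'time': 0.0, 'joint_positions': array([ 1.27910442,  0.32183087, -0.07009756,  1.45169121,  0.02263721,
        1.37079505, -0.05691146]), 'qd': array([-0.00059245, -0.00116598,  0.00152207,  0.00088463,  0.00087897,
       -0.00062146,  0.00104164]), 'joint_torque': array([ 1.22344559e-04, -4.91285419e+01, -4.04483937e-01, -3.12528455e+01,
       -6.42550481e-02,  4.36899439e-02,  1.73968556e-04]), 'position': array([ 0.19545933, -0.61932715,  0.22144838]), 'tool_rot': array([-1.33743258,  0.98222465, -0.97950904]), 'ft_force': array([0.4292394 , 0.40457071, 0.12498241]), 'torque': array([ 0.00290344, -0.0035535 , -0.00517886]), 'grip_width': 1.0031269034087116} -0.0187
side [[494.79431691609733, 0.0, 250.45164732835417], [0.0, 494.79431691609733, 192.1853514633764], [0.0, 0.0, 1.0]] [[-0.9992, -0.033, -0.0232, 0.5071], [0.0018, -0.6114, 0.7913, -0.05], [-0.0403, 0.7906, 0.611, -1.2764], [0.0, 0.0, 0.0, 1.0]] dict_keys(['img', 'mtx', 'camera_from_world'])
top [[375.0883829144009, 0.0, 260.9227757579973], [0.0, 375.0883829144009, 200.69588786419683], [0.0, 0.0, 1.0]] [[0.0254, -0.9996, 0.0096, -0.0103], [0.9863, 0.0266, 0.1627, -0.5143], [-0.1629, 0.0053, 0.9866, -0.9883], [0.0, 0.0, 0.0, 1.0]] dict_keys(['img', 'mtx', 'camera_from_world'])
wrist [[298.087375514645, 0.0, 256.82938956195], [0.0, 298.087375514645, 187.2790631926852], [0.0, 0.0, 1.0]] [[0.3011, -0.9536, -0.0023, -0.6484], [0.911, 0.2884, -0.2947, 0.0352], [0.2817, 0.0866, 0.9556, -0.3916], [0.0, 0.0, 0.0, 1.0]] dict_keys(['img', 'mtx', 'camera_from_world'])
```

View pics/side0.png

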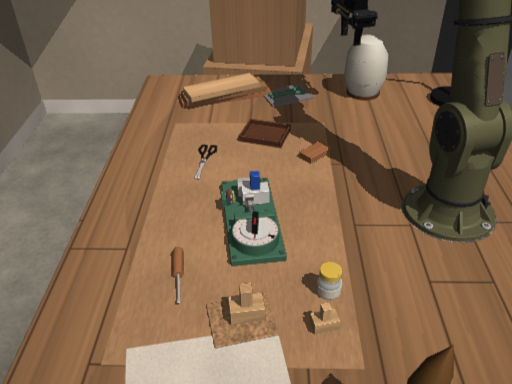

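View pics/top0.png

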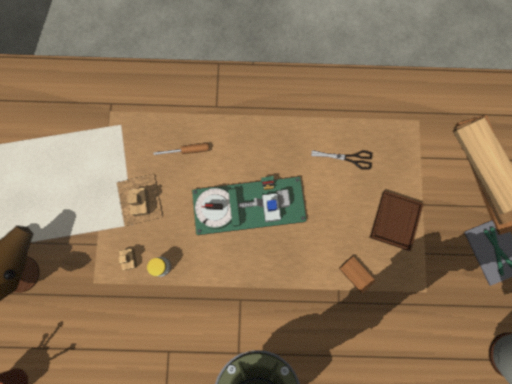

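View pics/wrist0.png

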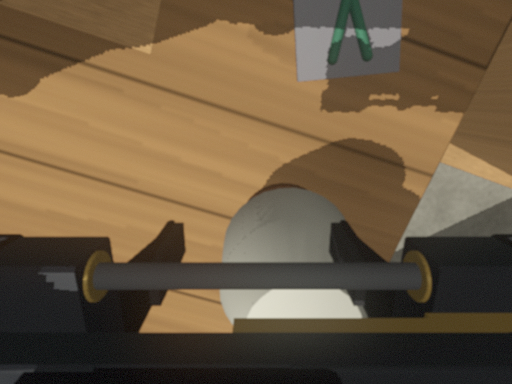

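```bash
cat > h.py <<'E'
from bench import ctrl,get_image
import cv2,numpy as np
from scipy.spatial.transform import Rotation as R
def shot(n,f,crop=None,s=1):
    d=get_image(n); im=d["img"][:,:,::-1].copy()
    if crop: 
        x0,y0,x1,y1=crop; im=im[y0:y1,x0:x1]
    im=cv2.resize(im,None,fx=s,fy=s,interpolation=cv2.INTER_CUBIC); cv2.imwrite("pics/"+f,im); return d
def proj(d,P):
    P=np.atleast_2d(P); T=d["camera_from_world"]; c=P@T[:3,:3].T+T[:3,3]; c=c*[1,-1,-1]; u=c@d["mtx"].T; return u[:,:2]/u[:,2:]
def unproj(d,uv,z):
    uv=np.atleast_2d(uv); r=np.c_[uv,np.ones(len(uv))]@np.linalg.inv(d["mtx"]).T*[1,-1,-1]
    T=d["camera_from_world"]; w=r@T[:3,:3]; o=-T[:3,:3].T@T[:3,3]
    return o+w*((z-o[2])/w[:,2])[:,None]
E
python3 - <<'E'
from h import *
shot("top","tc.png",(185,165,315,245),6)
shot("top","tl.png",(110,165,190,285),5)
shot("top","tr.png",(300,140,430,300),4)
d=shot("side","sc.png",(210,165,300,270),6)
d=get_image("top")
print(unproj(d,[[193,190],[303,176],[307,221],[197,235]],.02))
E
```

```text
[[ 0.54344189  0.19498601  0.02      ]
 [ 0.59239253 -0.11465315  0.02      ]
 [ 0.46424154 -0.1267157   0.02      ]
 [ 0.41737375  0.17703793  0.02      ]]
```

View pics/tc.png

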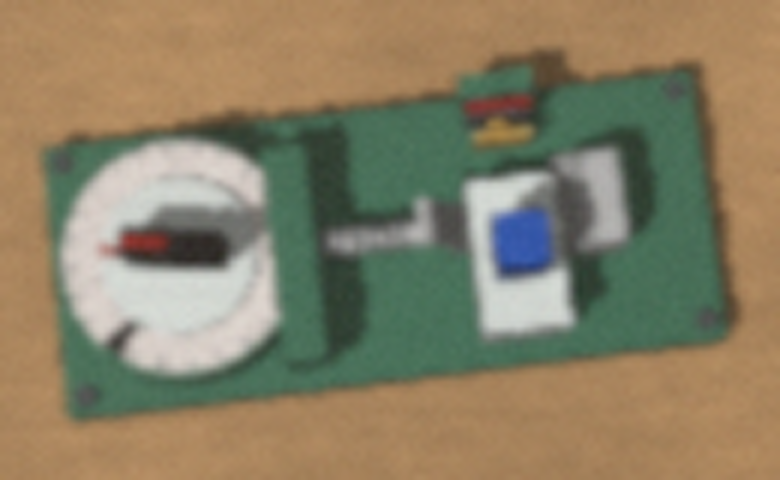

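View pics/tl.png

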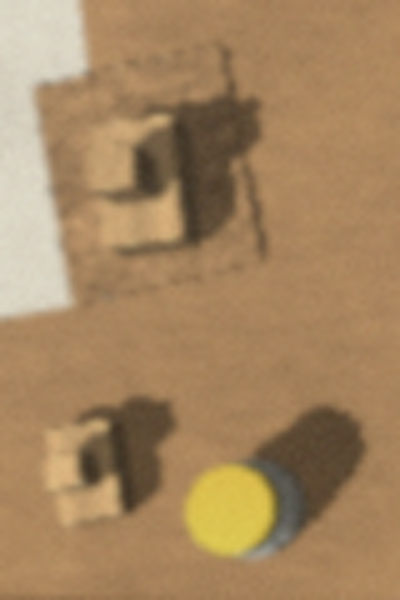

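View pics/tr.png

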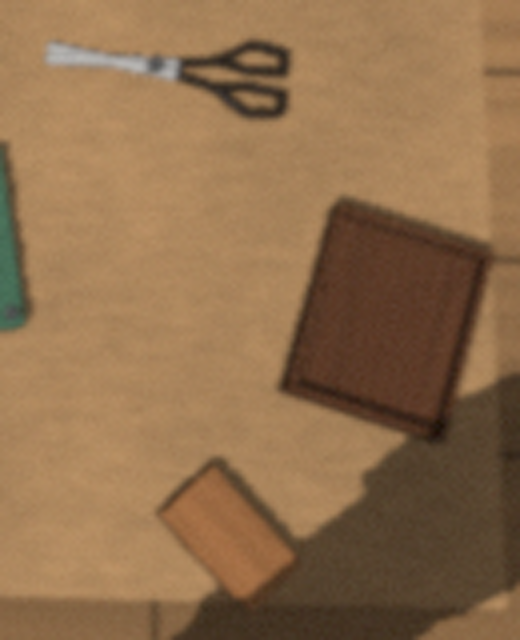

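View pics/sc.png

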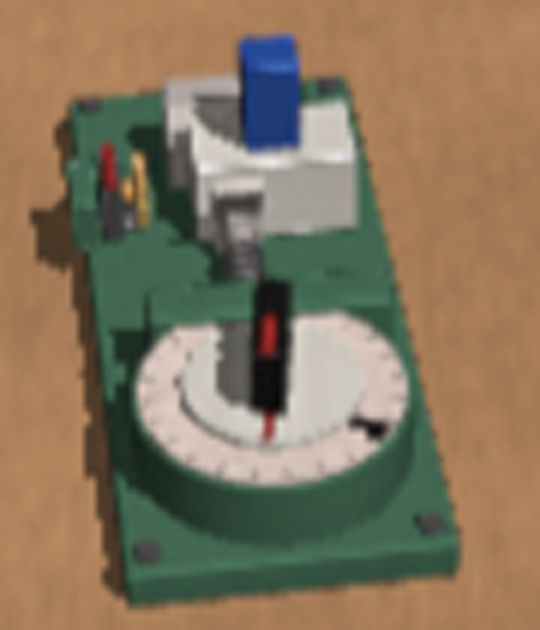

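```bash
python3 - <<'E'
from h import *
from scipy.optimize import least_squares
d=get_image("top"); s=get_image("side")
print(R.from_rotvec(ctrl.get_state()["tool_rot"]).as_matrix().round(3))
f=lambda p,o,k: np.array(o)+(np.array(p)+.5)/k-.5
uv=f([[42,148],[693,68],[733,335],[75,418]],(185,165),6)
loc=np.array([[.065,.235,.02],[.065,-.075,.02],[-.065,-.075,.02],[-.065,.235,.02]])
suv=f([[70,97],[457,545]],(210,165),6); sl=np.array([[.065,-.075,.02],[-.065,.235,.02]])
def T(p,l): 
    l=np.asarray(l,float); return np.c_[l[...,:2]@np.array([[np.cos(p[2]),np.sin(p[2])],[-np.sin(p[2]),np.cos(p[2])]])+p[:2],l[...,2]]
g=lambda p: np.r_[(proj(d,T(p,loc))-uv).ravel(),(proj(s,T(p,sl))-suv).ravel()]
r=least_squares(g,[.5,0,0]);p=r.x;print("comp",p,r.fun.round(1))
# check points
for n,l in dict(dial=[0,.172,.0565],bar=[0,.172,.0885],block=[-.02,.02,.06],stubtop=[-.02,.02,.104]).items():
    print(n,T(p,[l]).round(4),proj(d,T(p,[l])).round(1),(proj(d,T(p,[l]))*6-np.array([185,165])*6).round(),(proj(s,T(p,[l]))*6-np.array([210,165])*6).round())
# inverse for measured: stub top centre crop(522,236 approx), button face
def inv(w):
    c,sn=np.cos(p[2]),np.sin(p[2]); q=w[:,:2]-p[:2]; return np.c_[q[:,0]*c+q[:,1]*sn,-q[:,0]*sn+q[:,1]*c]
print("stub",inv(unproj(d,f([[522,236]],(185,165),6),.104)), "button", inv(unproj(d,f([[502,147],[500,120]],(185,165),6),.046)))
# tray top outer corners (tr crop s4 off 300,140)
t=unproj(d,f([[338,200],[490,250],[440,438],[284,390]],(300,140),4),.022);print("tray",t.round(3),t.mean(0))
# spacer: pad corners, tenon top
print("pad",unproj(d,f([[38,88],[222,45],[265,258],[78,303]],(110,165),5),.006).round(3))
print("spacer top corners",unproj(d,f([[84,128],[180,115],[187,245],[102,250]],(110,165),5),.046).round(3))
E
python3 - <<'E'
import sys;sys.path.insert(0,'.')
from h import *
shot("side","ss.png",(200,255,350,345),5)
E
```

```text
[[ 0.301 -0.     0.954]
 [-0.954 -0.     0.301]
 [ 0.    -1.    -0.   ]]
comp [ 0.51773332 -0.04263477  0.14857246] [-0.1 -0.6  0.3 -0.2  0.1  0.5 -1.2  0.3 -0.5 -0.3  0.5 -0.9]
dial [[0.4923 0.1275 0.0565]] [[214.7 206.7]] [[178. 250.]] [[267. 374.]]
bar [[0.4923 0.1275 0.0885]] [[213.3 204.9]] [[170. 239.]] [[266. 311.]]
block [[ 0.495  -0.0258  0.06  ]] [[271.6 207. ]] [[519. 252.]] [[270. 130.]]
stubtop [[ 0.495  -0.0258  0.104 ]] [[272.2 204.5]] [[523. 237.]] [[269.  47.]]
stub [[-0.01821765  0.02139111]] button [[0.03257718 0.02190966]
 [0.04522549 0.02122907]]
tray [[ 0.559 -0.344  0.022]
 [ 0.526 -0.45   0.022]
 [ 0.394 -0.41   0.022]
 [ 0.424 -0.303  0.022]] [ 0.47556368 -0.37666451  0.022     ]
pad [[0.563 0.415 0.006]
 [0.591 0.312 0.006]
 [0.469 0.279 0.006]
 [0.441 0.382 0.006]]
spacer top corners [[0.533 0.372 0.046]
 [0.542 0.321 0.046]
 [0.47  0.311 0.046]
 [0.466 0.357 0.046]]
```

View pics/ss.png

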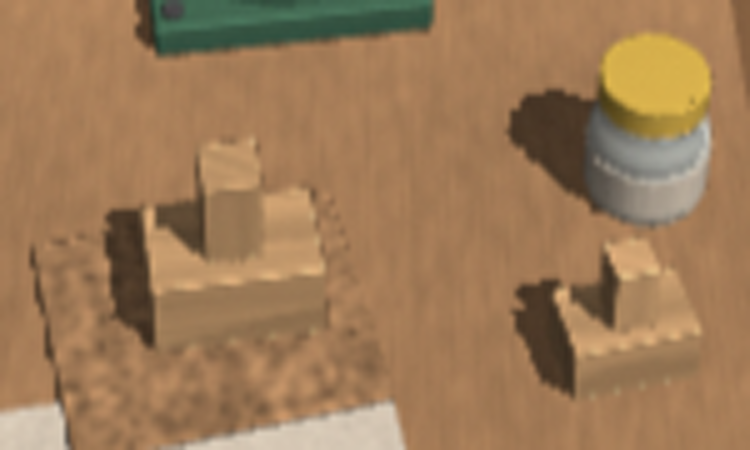

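```bash
cat >> h.py <<'E'
P=np.array([0.51773,-0.04263,0.14857])
def c2w(l):
    l=np.asarray(l,float); c,s=np.cos(P[2]),np.sin(P[2]); return np.array([P[0]+c*l[0]-s*l[1],P[1]+s*l[0]+c*l[1],l[2]])
def w2c(w):
    q=np.asarray(w,float)[:2]-P[:2]; c,s=np.cos(P[2]),np.sin(P[2]); return np.array([q[0]*c+q[1]*s,-q[0]*s+q[1]*c,w[2]])
def go(target,head=None):
    """target tcp world; head=desired heading of tool x deg. prints needed"""
    st=ctrl.get_state(); M=R.from_rotvec(st["tool_rot"]).as_matrix(); h=np.degrees(np.arctan2(M[1,0],M[0,0]))
    yaw=0
    if head is not None: yaw=-((head-h+180)%360-180)
    h2=np.radians(h-yaw); dw=np.asarray(target)-st["position"]
    x=np.array([np.cos(h2),np.sin(h2)]); z=np.array([-np.sin(h2),np.cos(h2)])
    print("t",st["time"],"head",h.round(2),"yaw",round(yaw,2),"then mm x,y,z",np.round([dw[:2]@x*1e3,-dw[2]*1e3,dw[:2]@z*1e3],1),"tilt",M[:,1].round(4))
E
python3 - <<'E'
from h import *
go(c2w([-.018,.02,.19]),-81.49)
E
```

```text
t 0.55 head -72.48 yaw 9.01 then mm x,y,z [-543.2   32.6  385.9] tilt [ 0.e+00 -1.e-04 -1.e+00]
```

Emit:
drive_tool(
  increments="0 0 0 9 0; -20 2 14 0 0; -36 2 25.5 0 0; -36 2 25.5 0 0; -36 2 25.5 0 0; -36 2 25.5 0 0; -36 2 25.5 0 0; -36 2 25.5 0 0; -36 2 25.5 0 0; -36 2 25.5 0 0; -36 2 25.5 0 0; -36 2 25.5 0 0; -36 2 25.5 0 0; -36 2 25.5 0 0; -36 2 25.5 0 0; -36 2 25.5 0 0; -19 2 15 0 0; 0 0 0 0 0",
)

```text
time: 2.8
position: [0.4974, -0.0235, 0.1906]
tool_rot: [-1.277, 1.096, -1.095]
ft_force: [-0.4, -0.8, 0.6]
grip_width: 1.0
```

Run:
```python
from h import *
go(c2w([-.018,.02,.17]),-81.49)
d=shot("wrist","w1.png")
for l in ([-.018,.02,.104],[-.018,.02,.06],[0,0,.045],[.03,.02,.046]): print(proj(d,c2w(l)))
```

```text
t 2.8 head -81.24 yaw 0.25 then mm x,y,z [ 1.9 20.6 -0.7] tilt [ 2.e-04  7.e-04 -1.e+00]
[[259.88872863 193.81774683]]
[[259.51602319 180.19135344]]
[[278.60567723 159.86635999]]
[[259.74838483 130.95145317]]
```

View pics/w1.png

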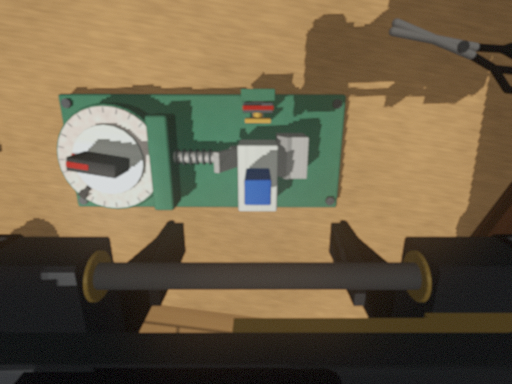

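Run:
```python
from h import *
d=shot("wrist","w2.png",(200,85,360,215),5)
d=shot("wrist","w3.png",(50,85,210,215),5)
```

```text
(no output)
```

View pics/w2.png

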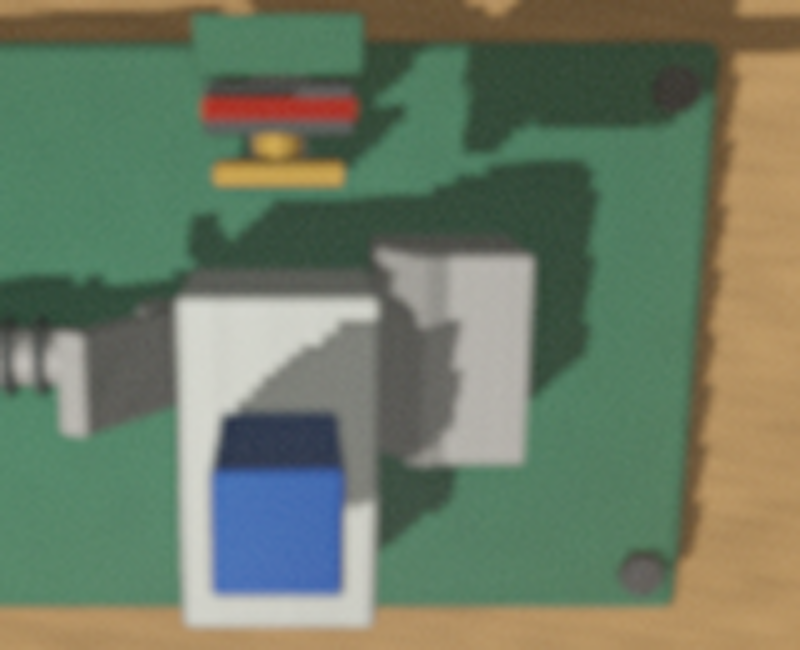

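View pics/w3.png

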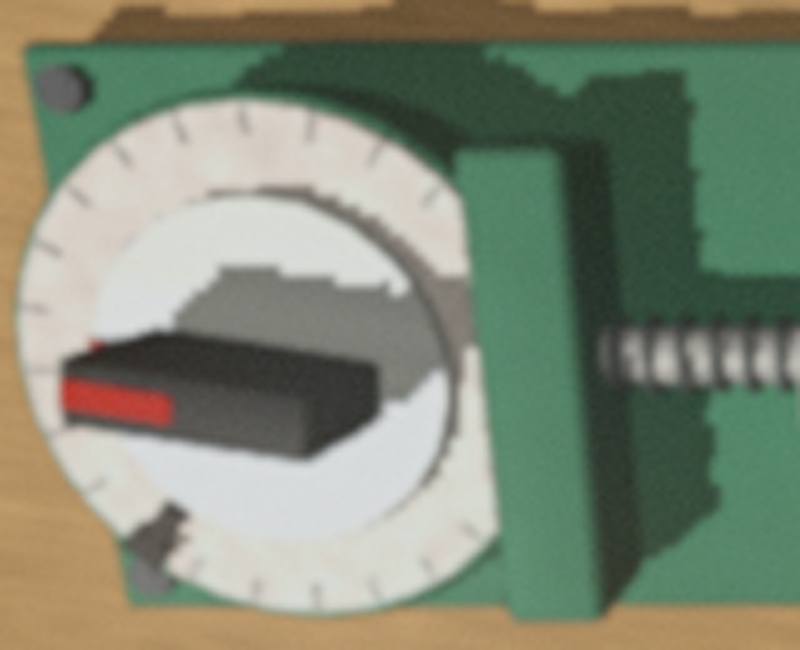

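Run:
```python
from h import *
from scipy.optimize import least_squares
d=get_image("wrist")
f=lambda p,o,k=5: np.array(o)+(np.array(p)+.5)/k-.5
o2=(200,85);o3=(50,85)
uv=np.r_[f([[719,42],[674,603]],o2),f([[25,45],[133,605]],o3)]
loc=np.array([[.065,-.075,.02],[-.065,-.075,.02],[.065,.235,.02],[-.065,.235,.02]])
import h
def g(p):
    h.P=p; return np.concatenate([proj(d,c2w(l))[0] for l in loc]).ravel()-uv.ravel()
r=least_squares(g,[.5177,-.0426,.1486]);print(r.x,r.fun.round(1)); h.P=r.x
for nm,pts,o,z in (("stub",[[212,467],[345,467],[342,593],[213,593]],o2,.104),("blk",[[176,297],[380,297],[374,628],[185,628]],o2,.06),("btn",[[212,187],[345,187]],o2,.046),("anvtop",[[535,255],[527,465]],o2,.06),("bar",[[62,375],[310,400],[310,460],[65,425]],o3,.0885)):
    w=unproj(d,f(pts,o),z); c=np.array([w2c(x) for x in w]); print(nm,(c[:,:2]*1e3).round(1).tolist(),(c.mean(0)*1e3).round(1))
T=d["camera_from_world"]; print("cam",-T[:3,:3].T@T[:3,3])
```

```text
[ 0.51885928 -0.04193221  0.14926173] [ 1.5 -0.9  1.2  1.5 -1.7 -0.9 -1.   1.7]
stub [[-6.2, 31.5], [-6.3, 8.5], [-29.4, 8.8], [-29.3, 31.7]] [-17.8  20.1 104. ]
blk [[16.3, 40.2], [16.2, 0.2], [-53.4, 0.3], [-53.3, 40.0]] [-18.6  20.2  60. ]
btn [[36.3, 33.5], [36.2, 6.7]] [36.2 20.1 46. ]
anvtop [[24.3, -29.8], [-18.0, -30.2]] [  3.2 -30.   60. ]
bar [[7.0, 193.9], [2.3, 149.9], [-8.9, 151.6], [-2.2, 195.1]] [ -0.4 172.6  88.5]
cam [ 0.57741683 -0.0142983   0.35201863]
```

```bash
sed -i 's/^P=.*/P=np.array([.51886,-.04193,.14926])/' h.py
python3 - <<'E'
from h import *
go(c2w([-.0183,.02,.072]),-90+np.degrees(P[2]))
E
```

```text
t 3.0 head -81.6 yaw -0.15 then mm x,y,z [ -2.1 118.5   1.6] tilt [-3.e-04 -9.e-04 -1.e+00]
```

Emit:
drive_tool(
  increments="-1 20 1 0 100; -1 30 0.5 0 100; 0 20 0 0 100; 0 0 0 0 100; 0 0 0 0 100",
)

```text
time: 3.62
position: [0.4986, -0.0242, 0.1215]
tool_rot: [-1.275, 1.099, -1.101]
ft_force: [0.7, 0.4, 0.3]
grip_width: 0.62
```

Run:
```python
from h import *
for i in range(3):
    go(c2w([-.0183,.02,.072]),-90+np.degrees(P[2])); get_image("side")
d=shot("wrist","w4.png",(150,120,370,340),3)
```

```text
t 3.625 head -81.55 yaw -0.1 then mm x,y,z [ 0.5 49.5 -0.9] tilt [ 1.2e-03 -5.0e-04 -1.0e+00]
t 3.675 head -81.53 yaw -0.08 then mm x,y,z [ 0.7 49.7 -1.2] tilt [ 1.8e-03 -6.0e-04 -1.0e+00]
t 3.725 head -81.52 yaw -0.07 then mm x,y,z [ 0.8 49.7 -1.3] tilt [ 2.e-03 -7.e-04 -1.e+00]
```

View pics/w4.png

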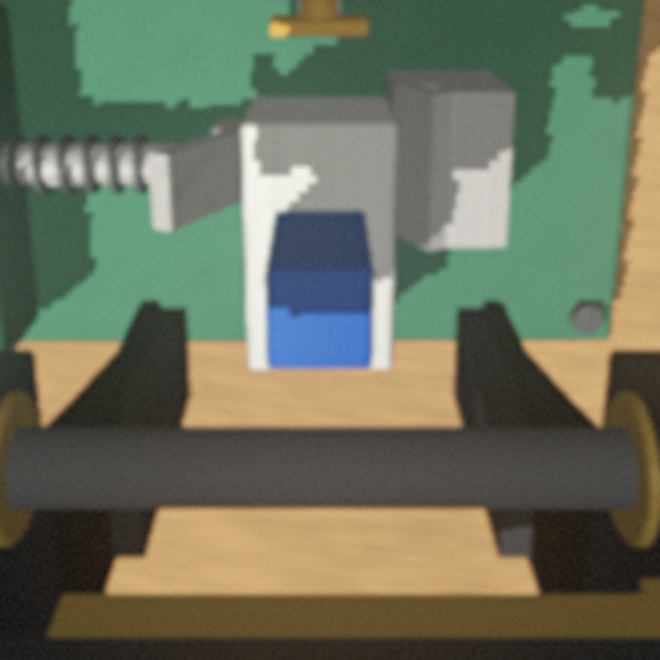

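Emit:
drive_tool(
  increments="0.7 15 -1 0 100; 0 15 0 0 100; 0 15 0 0 100; 0 4.5 0 0 100; 0 0 0 0 100; 0 0 0 0 160; 0 0 0 0 255; 0 0 0 0 255; 0 0 0 0 255",
  squeeze=8,
)

```text
time: 4.95
position: [0.4973, -0.0236, 0.0713]
tool_rot: [-1.275, 1.099, -1.098]
ft_force: [-0.7, 2.7, 3.1]
grip_width: 0.277
```

Run:
```python
from h import *
for i in range(3):
    s=ctrl.get_state(); print(s["grip_width"],w2c(s["position"]).round(4),R.from_euler('z',-P[2]).apply(s["ft_force"]).round(2),s["torque"].round(3)); get_image("top")
d=shot("wrist","w5.png",(150,120,370,340),3)
```

```text
0.2770127950397868 [-0.0186  0.0214  0.0713] [-0.31  2.79  3.07] [0.433 0.124 0.011]
0.2787348776277915 [-0.0186  0.0214  0.0713] [-0.95  2.21  1.53] [ 0.447  0.193 -0.009]
0.2766631858188057 [-0.0186  0.0214  0.0713] [-1.9   2.96  2.16] [0.542 0.206 0.003]
```

View pics/w5.png

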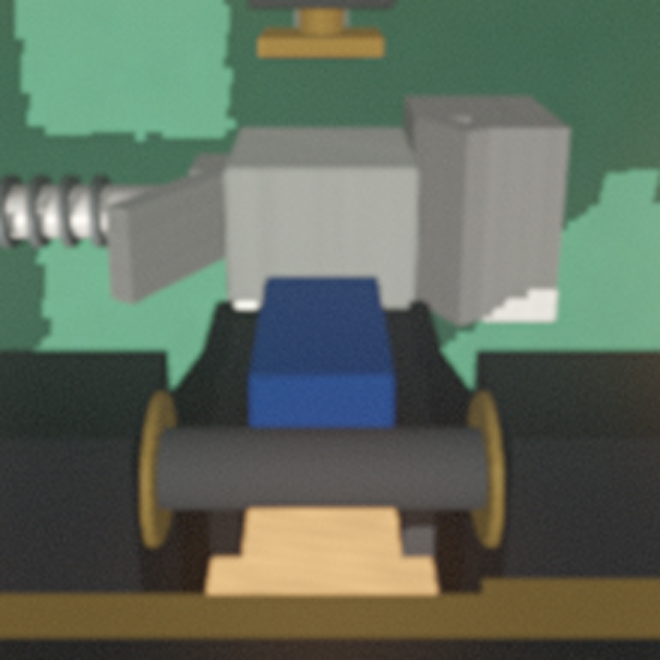

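Emit:
drive_tool(
  increments="-0.7 0 0 0 255; -0.7 0 0 0 255; 0 0 0 0 255; 0 0 3 0 255; 0 0 3 0 255; 0 0 3 0 255; 0 0 3 0 255; 0 0 0 0 255",
  squeeze=35,
)

```text
time: 6.15
position: [0.508, -0.0219, 0.0713]
tool_rot: [-1.278, 1.1, -1.099]
ft_force: [-4.5, -0.3, 8.9]
grip_width: 0.271
```

```bash
cat >> h.py <<'E'
def fs(n=3):
    L=[]
    for i in range(n):
        s=ctrl.get_state(); L.append(np.r_[w2c(s["position"])*1e3,R.from_euler('z',-P[2]).apply(s["ft_force"])]); 
        if i<n-1: get_image("top")
    print("t",s["time"],"grip",round(s["grip_width"],3)); print(np.array(L).round(2),"mean",np.mean(L,0).round(2))
E
python3 -c "
from h import *
fs()"
```

```text
t 6.25 grip 0.272
[[-7.72 21.42 71.31 -4.49  0.41  8.89]
 [-7.72 21.41 71.32 -4.98  0.53  9.39]
 [-7.74 21.4  71.31 -5.09  0.16  9.25]] mean [-7.73 21.41 71.31 -4.85  0.37  9.18]
```

Emit:
drive_tool(
  increments="0 -1.5 0 0 255; 0 -1.5 0 0 255; 0 0 2 0 255; 0 0 2 0 255; 0 0 0 0 255",
)

```text
time: 6.88
position: [0.513, -0.021, 0.0739]
tool_rot: [-1.276, 1.099, -1.099]
ft_force: [-0.7, -3.6, -4.5]
grip_width: 0.272
```

```bash
sed -i 's/^P=.*/P=np.array([.51886-.0014*-.1487*-1*-1,-.04193+.0014*.989,.14926])/' h.py; python3 -c "
from h import *
print(P)
fs()"
```

```text
[ 0.51906818 -0.0405454   0.14926   ]
t 6.975 grip 0.27
[[-3.08 20.19 73.86 -1.21 -3.42 -4.47]
 [-3.07 20.17 73.9  -0.83 -3.05 -3.88]
 [-3.03 20.2  73.95 -1.22 -3.85 -4.12]] mean [-3.06 20.19 73.91 -1.09 -3.44 -4.16]
```

Emit:
drive_tool(
  increments="0 1 0 0 255; 0 1 0 0 255; 0 0 0 0 255; 0 0 0 0 255",
)

```text
time: 7.48
position: [0.5136, -0.0209, 0.0724]
tool_rot: [-1.275, 1.098, -1.1]
ft_force: [2.4, -3.7, -2.4]
grip_width: 0.273
```

```bash
sed -i 's/^P=.*/P=np.array([.51865,-.04055,.14926])/' h.py; python3 -c "
from h import *
fs()
shot('wrist','w6.png',(150,80,370,340),3)"
```

```text
t 7.575 grip 0.272
[[-2.1  20.22 72.36  1.78 -3.99 -2.44]
 [-2.13 20.29 72.34  1.61 -4.19 -2.8 ]
 [-2.23 20.35 72.27  1.32 -4.33 -2.73]] mean [-2.15 20.29 72.32  1.57 -4.17 -2.66]
```

View pics/w6.png

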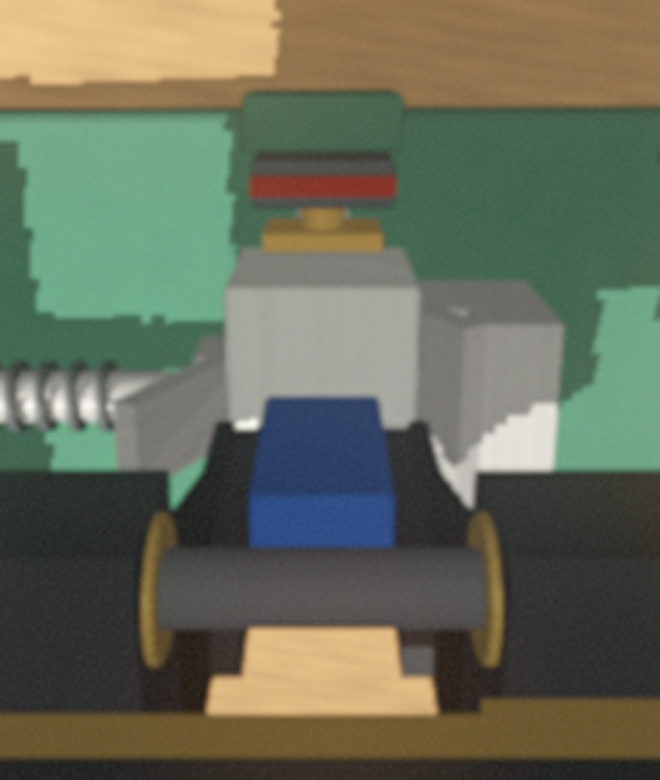

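Emit:
drive_tool(
  increments="0.3 0.7 0 0 255; 0.3 0.6 0 0 255; 0 0 0 0 255; 0 0 0 0 255",
)

```text
time: 8.12
position: [0.5129, -0.021, 0.0713]
tool_rot: [-1.276, 1.099, -1.099]
ft_force: [-2.6, -3.8, 5.9]
grip_width: 0.271
```

```bash
python3 -c "
from h import *
fs()"
```

```text
t 8.225 grip 0.271
[[-2.73 20.23 71.27 -3.15 -3.4   5.92]
 [-2.69 20.28 71.3  -3.04 -2.15  5.58]
 [-2.69 20.28 71.3  -1.88 -2.44  4.66]] mean [-2.7  20.26 71.29 -2.69 -2.66  5.39]
```

Emit:
drive_tool(
  increments="0 -0.4 1 0 255; 0 0 1 0 255; 0 0 1 0 255; 0 0 0 0 255",
)

```text
time: 8.72
position: [0.5156, -0.0207, 0.0713]
tool_rot: [-1.277, 1.1, -1.099]
ft_force: [-3.0, -3.0, 5.0]
grip_width: 0.276
```

```bash
python3 -c "
from h import *
fs()"
```

```text
t 8.825 grip 0.27
[[-0.11 20.04 71.3  -3.45 -2.49  5.03]
 [-0.09 20.1  71.29 -3.04 -3.35  5.3 ]
 [-0.08 20.07 71.32 -3.81 -2.96  5.64]] mean [-0.09 20.07 71.3  -3.43 -2.94  5.32]
```

Sliding friction is about 3.4 N; not yet clearly at the stop. Continue in 1 mm steps.

Emit:
drive_tool(
  increments="0 -0.3 1 0 255; 0 0 1 0 255; 0 0 0 0 255",
)

```text
time: 9.2
position: [0.5176, -0.0204, 0.0713]
tool_rot: [-1.276, 1.099, -1.099]
ft_force: [-3.7, -3.5, 4.9]
grip_width: 0.277
```

```bash
python3 -c "
from h import *
fs()"
```

```text
t 9.3 grip 0.272
[[ 1.98 20.07 71.32 -4.14 -2.97  4.86]
 [ 1.98 20.09 71.32 -3.69 -2.16  3.39]
 [ 1.95 20.11 71.31 -4.05 -2.35  4.37]] mean [ 1.97 20.09 71.32 -3.96 -2.49  4.21]
```

Emit:
drive_tool(
  increments="0 0 1 0 255; 0 0 1 0 255; 0 0 0 0 255",
)

```text
time: 9.68
position: [0.5187, -0.0202, 0.0714]
tool_rot: [-1.278, 1.101, -1.098]
ft_force: [-5.6, -3.9, 7.5]
grip_width: 0.28
```

```bash
python3 -c "
from h import *
fs()
shot('wrist','w7.png',(200,70,340,210),5)"
```

```text
t 9.775 grip 0.275
[[ 3.07 20.09 71.39 -6.15 -2.99  7.48]
 [ 3.05 20.1  71.4  -6.81 -3.13  8.  ]
 [ 3.08 20.04 71.4  -6.43 -2.63  6.75]] mean [ 3.07 20.08 71.39 -6.46 -2.92  7.41]
```

View pics/w7.png

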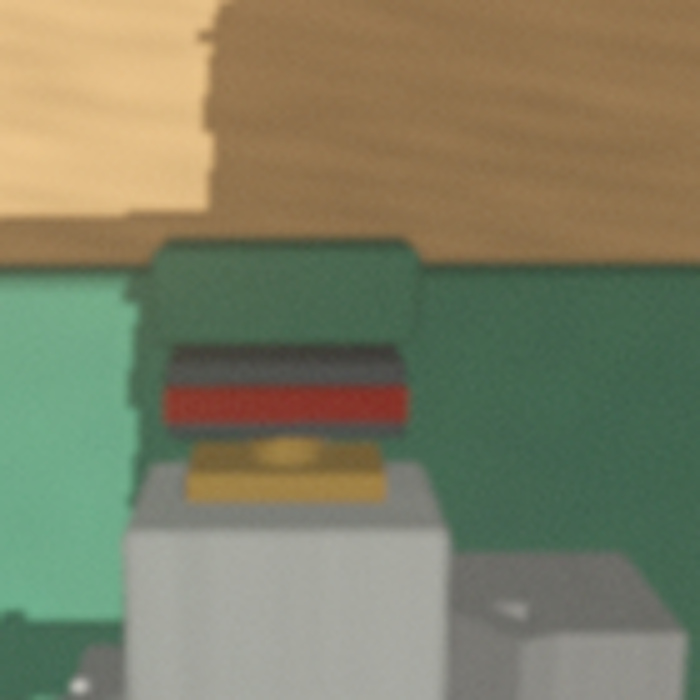

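Emit:
drive_tool(
  increments="0 -0.2 1 0 255; 0 0 1 0 255; 0 0 1 0 255; 0 0 0 0 255",
)

```text
time: 10.32
position: [0.5202, -0.02, 0.0715]
tool_rot: [-1.281, 1.103, -1.097]
ft_force: [-9.9, -3.2, 11.0]
grip_width: 0.275
```

```bash
python3 -c "
from h import *
fs()"
```

```text
t 10.425 grip 0.274
[[  4.57  20.09  71.51 -10.27  -1.67  11.  ]
 [  4.57  20.08  71.51 -10.68  -1.96  10.57]
 [  4.58  20.07  71.53 -10.94  -2.19  11.45]] mean [  4.57  20.08  71.52 -10.63  -1.94  11.  ]
```

Emit:
drive_tool(
  increments="0 0 1 0 255; 0 0 0.5 0 255; 0 0 0 0 255; 0 0 0 0 255; 0 0 0 0 255",
)

```text
time: 11.05
position: [0.5208, -0.0199, 0.0716]
tool_rot: [-1.282, 1.104, -1.096]
ft_force: [-12.8, -4.5, 14.4]
grip_width: 0.276
```

```bash
python3 -c "
from h import *
fs()"
```

```text
t 11.15 grip 0.274
[[  5.24  20.08  71.56 -13.3   -2.52  14.42]
 [  5.24  20.1   71.57 -13.35  -1.83  14.47]
 [  5.25  20.08  71.56 -12.67  -1.73  14.4 ]] mean [  5.24  20.09  71.56 -13.11  -2.03  14.43]
```

Emit:
drive_tool(
  increments="0 0 -1 0 255; 0 0 -1 0 255; 0 0 -1 0 255; 0 -0.3 -1 0 255; 0 -0.3 0 0 255; 0 0 0 0 255",
)

```text
time: 11.9
position: [0.5196, -0.0201, 0.0714]
tool_rot: [-1.277, 1.1, -1.098]
ft_force: [-3.3, -3.5, -4.5]
grip_width: 0.274
```

```bash
python3 -c "
from h import *
fs()"
```

```text
t 12.0 grip 0.271
[[ 3.99 20.06 71.42 -3.82 -2.94 -4.49]
 [ 3.99 20.1  71.43 -3.35 -2.33 -3.78]
 [ 4.01 20.08 71.48 -2.4  -3.87 -4.67]] mean [ 3.99 20.08 71.45 -3.19 -3.05 -4.32]
```

Emit:
drive_tool(
  increments="0 0.3 -1 0 255; 0 0 0 0 255; 0 0 0 0 135; 0 0 0 0 135; 0 0 0 0 135; 0 0 0 0 135",
)

```text
time: 12.75
position: [0.5199, -0.0198, 0.0723]
tool_rot: [-1.275, 1.098, -1.099]
ft_force: [0.4, 0.1, 0.2]
grip_width: 0.465
```

```bash
python3 -c "
from h import *
fs()
shot('wrist','w8.png',(150,70,370,340),3)"
```

```text
t 12.85 grip 0.466
[[ 4.290e+00  2.032e+01  7.231e+01  4.500e-01  0.000e+00  1.700e-01]
 [ 4.120e+00  2.020e+01  7.218e+01  2.300e-01 -2.000e-02  9.800e-01]
 [ 3.970e+00  2.018e+01  7.209e+01 -2.700e-01  6.400e-01  1.140e+00]] mean [ 4.13 20.23 72.2   0.14  0.21  0.76]
```

View pics/w8.png

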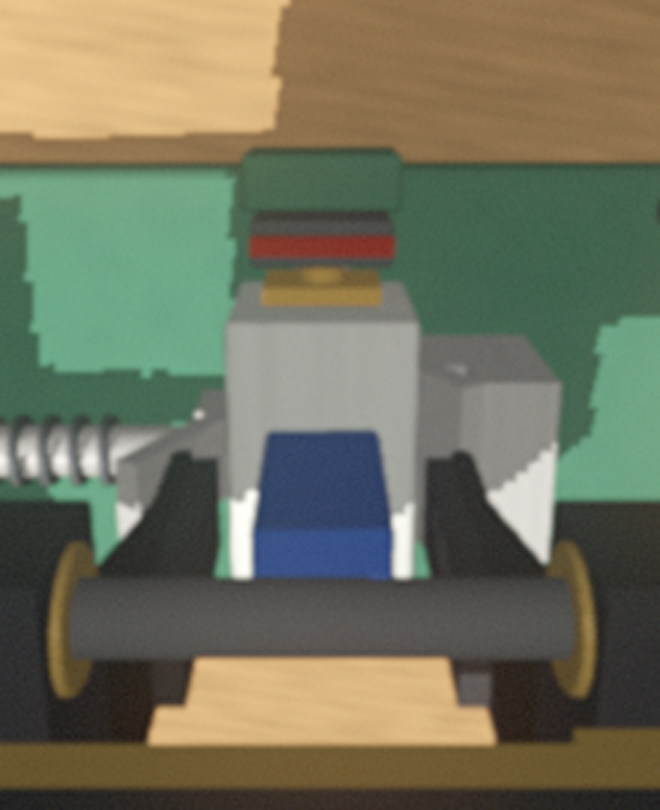

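Emit:
drive_tool(
  increments="0 -10 0 0 135; 0 -20 0 0 135; 0 -20 0 0 135; -20 -5 0 0 135; -44 0 -1 0 100; -44 0 -1 0 100; -44 0 -2 -8 100; 0 0 0 -10.4 100; 0 0 0 -10.4 100; 0 0 0 -10.4 100; 0 0 0 -10.4 100; 0 0 0 -10.4 100; 0 0 0 -10.4 100; 0 0 0 -10.4 100; 0 0 0 -1.8 100; 0 0 0 0 100; 0 0 0 0 100",
)

```text
time: 15.02
position: [0.4927, 0.1298, 0.1269]
tool_rot: [-1.571, -0.014, 0.014]
ft_force: [0.5, -0.1, -0.1]
grip_width: 0.608
```

```bash
python3 -c "
from h import *
go(c2w([0,.172,.062]),1.1)
d=shot('wrist','w9.png')
print(proj(d,np.array([c2w([0,.172,.0885])])))
d=shot('side','s9.png',(200,140,310,270),5)
"
```

```text
t 15.025 head 1.04 yaw -0.06 then mm x,y,z [ 0.4 64.9 -0.3] tilt [-1.e-04 -1.e-04 -1.e+00]
[[256.58792113 214.60563528]]
```

View pics/w9.png

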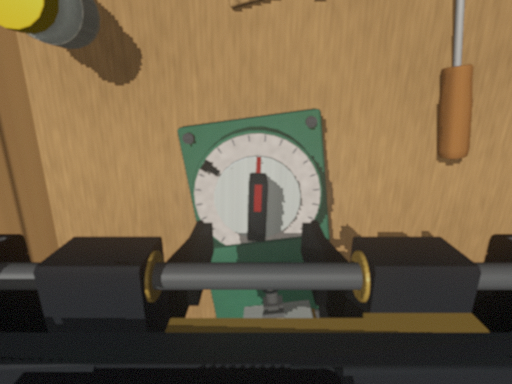

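View pics/s9.png

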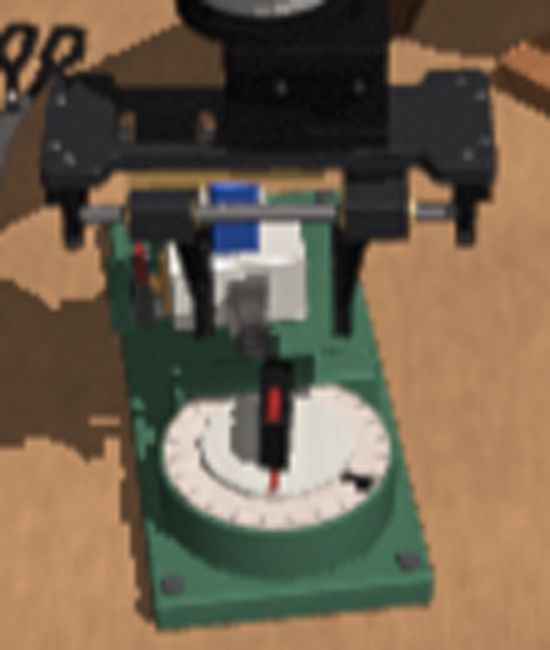

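```bash
python3 -c "
import cv2
im=cv2.imread('pics/w9.png')[120:250,185:335]; cv2.imwrite('pics/w9z.png',cv2.resize(im,None,fx=5,fy=5,interpolation=cv2.INTER_CUBIC))"
```

```text
(no output)
```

View pics/w9z.png

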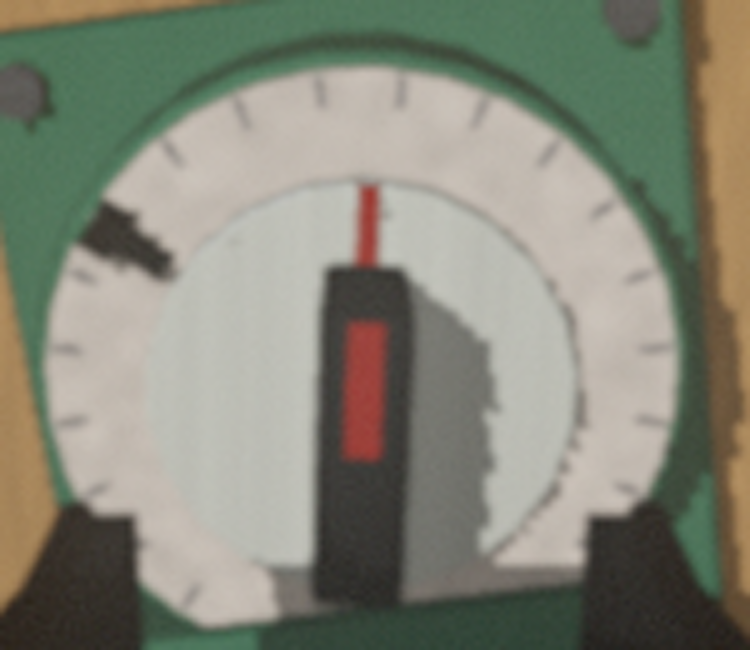

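Run:
```python
from h import *
d=get_image("wrist")
f=lambda p: np.array([185,120])+(np.array(p)+.5)/5-.5
c=c2w([0,.172,0])[:2]
for z in (.050,.0525,.0565):
  print(z,(proj(d,np.array([c[0],c[1],z]))-[185,120])*5)
  for n,p in (("ptr tip",[98,225]),("ptr mid",[128,240]),("red out",[370,187]),("red in",[367,267])):
    w=unproj(d,f([p]),z)[0]; l=w2c(w)-np.array([0,.172,0]); print(n,np.hypot(l[0],l[1]).round(4),np.arctan2(l[1],-l[0]).round(3))
```

```text
0.05 [[357.6257358  385.18640467]]
ptr tip 0.0511 0.71
ptr mid 0.0458 0.722
red out 0.0344 1.751
red in 0.021 1.76
0.0525 [[357.60004577 390.03859456]]
ptr tip 0.0511 0.725
ptr mid 0.0458 0.737
red out 0.0349 1.75
red in 0.0216 1.758
0.0565 [[357.55790265 397.99835387]]
ptr tip 0.051 0.747
ptr mid 0.0458 0.762
red out 0.0357 1.748
red in 0.0226 1.754
```

Emit:
drive_tool(
  increments="0.4 15 0 0 120; 0 20 0 0 120; 0 18 0 0 120; 0 9.5 0 0 120; 0 0 0 0 120; 0 0 0 0 255; 0 0 0 0 255; 0 0 0 0 255; 0 0 0 0 255; 0 0 0 0 255",
  squeeze=15,
)

```text
time: 16.42
position: [0.4928, 0.1295, 0.0646]
tool_rot: [-1.571, -0.015, 0.016]
ft_force: [-3.1, -0.4, 4.0]
grip_width: 0.158
```

```bash
python3 -c "
from h import *
fs(2);go(c2w([0,.172,.062]),57.3)"
```

```text
t 16.475 grip 0.158
[[-2.7000e-01  1.7199e+02  6.4590e+01 -3.1200e+00  7.0000e-02  3.9600e+00]
 [-2.6000e-01  1.7198e+02  6.4600e+01 -2.8200e+00  5.0000e-02  5.5900e+00]] mean [-2.6000e-01  1.7198e+02  6.4600e+01 -2.9700e+00  6.0000e-02  4.7800e+00]
t 16.475 head 1.12 yaw -56.18 then mm x,y,z [ 0.2  2.6 -0.2] tilt [-1.e-03 -6.e-04 -1.e+00]
```

Emit:
drive_tool(
  increments="0 0 0 -5 255; 0 0 0 -9 255; 0 0 0 -9 255; 0 0 0 -9 255; 0 0 0 -9 255; 0 0 0 -9 255; 0 0 0 -5.2 255; 0 0 0 -1 255; 0 0 0 0 255; 0 0 0 0 255",
  squeeze=20,
)

```text
time: 17.73
position: [0.4929, 0.1295, 0.0646]
tool_rot: [-1.426, -0.779, 0.78]
ft_force: [-2.4, -0.4, 4.7]
grip_width: 0.158
```

```bash
python3 -c "
from h import *
fs(2);go(c2w([0,.172,.062]),57.3);print(ctrl.get_state()['torque'])
shot('side','s10.png',(200,140,310,270),5)"
```

```text
t 17.775 grip 0.158
[[-1.9000e-01  1.7201e+02  6.4600e+01 -2.4900e+00 -8.0000e-02  4.6800e+00]
 [-1.6000e-01  1.7203e+02  6.4610e+01 -3.7900e+00  7.0000e-02  4.8900e+00]] mean [ -0.18 172.02  64.61  -3.14  -0.     4.79]
t 17.775 head 57.32 yaw 0.02 then mm x,y,z [ 0.1  2.6 -0.1] tilt [-9.e-04 -5.e-04 -1.e+00]
[-0.09589239  0.54744755  0.06156952]
```

View pics/s10.png

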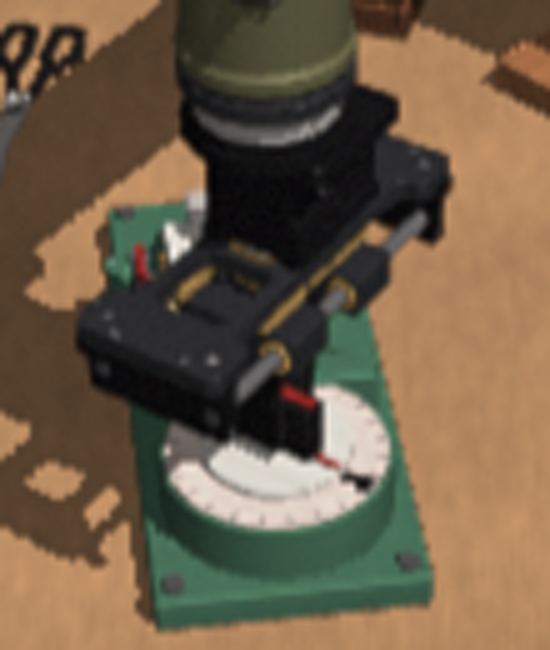

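Emit:
drive_tool(
  increments="0 0 0 0 130; 0 0 0 0 110; 0 0 0 0 110; 0 -15 0 0 110; 0 -25 0 0 110; 0 -22 0 0 110; 0 0 0 0 110",
)

```text
time: 18.7
position: [0.4949, 0.13, 0.1286]
tool_rot: [-1.429, -0.783, 0.777]
ft_force: [-0.1, -0.3, 0.2]
grip_width: 0.569
```

```bash
python3 -c "
from h import *
d=shot('wrist','w11.png',(150,80,400,280),3)
go(c2w([0.004,.02,.127]),-90+8.55)
"
```

```text
t 18.75 head 57.31 yaw 138.76 then mm x,y,z [151.9   0.4   3.1] tilt [ 2.2e-03 -6.0e-04 -1.0e+00]
```

View pics/w11.png

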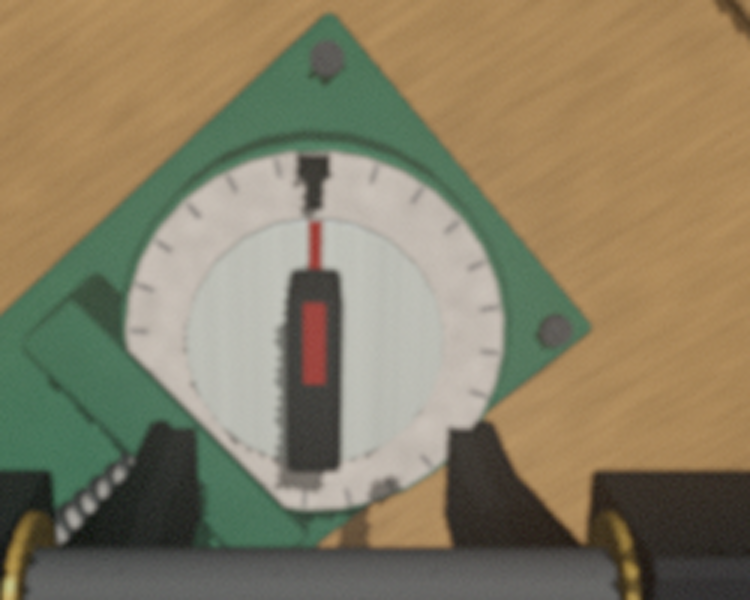

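Emit:
drive_tool(
  increments="0 0 0 -10.4 110; 0 0 0 -10.4 110; 0 0 0 -10.4 110; 0 0 0 -10 110; -20 0 -0.5 0 110; -44 0 -1 0 110; -44 0 -1 0 110; -40 0 -0.5 0 110; -4 0 0 0 110; 0 0 0 0 110; 0 0 0 0 110",
)

```text
time: 20.12
position: [0.5184, -0.0187, 0.1263]
tool_rot: [-1.133, -1.32, 1.32]
ft_force: [-0.6, 0.4, 0.1]
grip_width: 0.565
```

```bash
python3 -c "
from h import *
go(c2w([0.004,.02,.072]),90+8.55)
d=shot('wrist','w12.png',(100,100,420,340),2.5)
"
```

```text
t 20.125 head 98.66 yaw 0.11 then mm x,y,z [-1.7 54.3 -1. ] tilt [-4.e-04  4.e-04 -1.e+00]
```

View pics/w12.png

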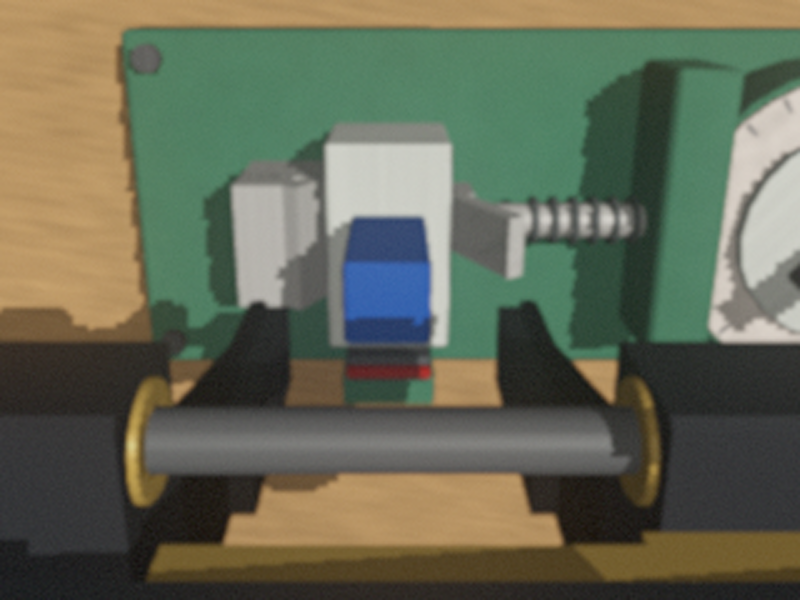

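Emit:
drive_tool(
  increments="-0.5 15 -0.5 0 110; 0 20 0 0 110; 0 15 0 0 110; 0 4 0 0 110; 0 0 0 0 110; 0 0 0 0 160; 0 0 0 0 255; 0 0 0 0 255; 0 0 0 0 255",
  squeeze=8,
)

```text
time: 21.3
position: [0.5194, -0.0202, 0.0727]
tool_rot: [-1.135, -1.318, 1.318]
ft_force: [-1.0, 0.6, 2.5]
grip_width: 0.276
```

```bash
python3 -c "
from h import *
fs(3)
go(c2w([0.004,.02,.072]),90+8.55)
"
```

```text
t 21.4 grip 0.273
[[ 3.74 20.03 72.72 -0.92  0.75  2.53]
 [ 3.72 20.05 72.71 -0.41  1.55  2.86]
 [ 3.77 20.04 72.74 -0.55  1.91  2.65]] mean [ 3.74 20.04 72.72 -0.63  1.4   2.68]
t 21.4 head 98.54 yaw -0.01 then mm x,y,z [-0.   0.7 -0.2] tilt [ 2.e-04  4.e-04 -1.e+00]
```

Emit:
drive_tool(
  increments="0 0 0 0 255; 0 0 0 0 255; 0 -5 0 0 255; 0 -10 0 0 255; 0 -15 0 0 255; 0 -20 0 0 255; 0 -20 0 0 255; 0 0 0 8.5 255; 0 0 0 8.5 255; 0 0 0 8.5 255; 0 0 0 0 255",
  squeeze=40,
)

```text
time: 22.78
position: [0.5199, -0.0212, 0.1437]
tool_rot: [-1.337, -0.99, 0.989]
ft_force: [-0.4, -0.6, -2.4]
grip_width: 0.273
```

```bash
python3 -c "
from h import *
fs(1)
go([.4756,-.3767,.0587+.05],73)
shot('top','t13.png',(180,120,440,300),3)
shot('side','s13.png',(180,80,340,270),3)
"
```

```text
t 22.775 grip 0.273
[[  4.12  18.94 143.72  -0.53  -0.57  -2.44]] mean [  4.12  18.94 143.72  -0.53  -0.57  -2.44]
t 22.775 head 73.09 yaw 0.09 then mm x,y,z [-352.9   35.   -61.6] tilt [ 0.0015 -0.0017 -1.    ]
```

View pics/t13.png

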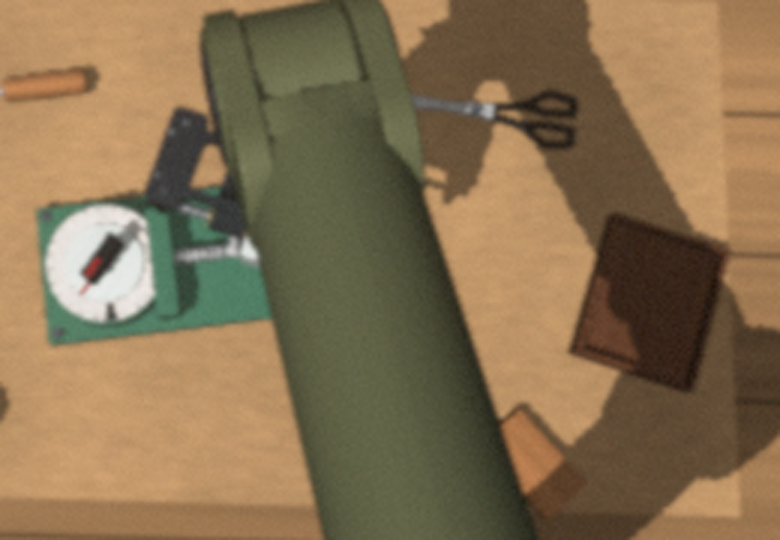

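View pics/s13.png

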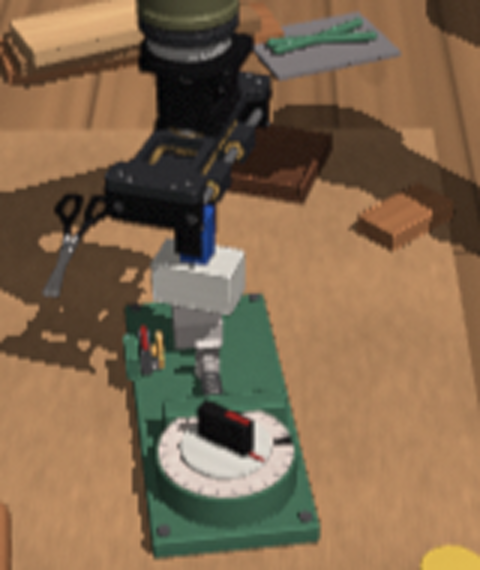

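Emit:
drive_tool(
  increments="-22 0 -4 0 255; -42 0 -7 0 255; -42 0 -7.5 0 255; -42 0 -7.5 0 255; -42 0 -7.5 0 255; -42 0 -7.5 0 255; -42 0 -7.5 0 255; -42 0 -7 0 255; -36 5 -6 0 255; 0 5 0 0 255; 0 10 0 0 255; 0 10 0 0 255; 0 10 0 0 255; 0 5 0 0 255; 0 0 0 0 255",
)

```text
time: 24.75
position: [0.4752, -0.375, 0.097]
tool_rot: [-1.334, -0.988, 0.989]
ft_force: [-0.1, 0.2, -3.4]
grip_width: 0.272
```

```bash
python3 -c "
from h import *
fs(1)
go([.4756,-.3767,.0587],73)
d=shot('side','s14.png',(220,90,340,170),5)
T=d['camera_from_world']; 
"
```

```text
t 24.75 grip 0.272
[[-9.2660e+01 -3.2429e+02  9.7040e+01 -5.0000e-02  2.1000e-01 -3.3600e+00]] mean [-9.2660e+01 -3.2429e+02  9.7040e+01 -5.0000e-02  2.1000e-01 -3.3600e+00]
t 24.75 head 73.05 yaw 0.05 then mm x,y,z [-1.5 38.3 -0.8] tilt [-6.e-04  4.e-04 -1.e+00]
```

View pics/s14.png

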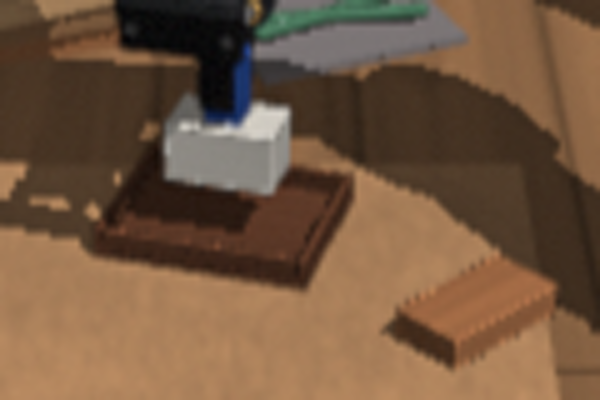

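Emit:
drive_tool(
  increments="-1 12 0 0 255; 0 14 0 0 255; 0 7 0 0 255; 0 3 0 0 255; 0 1.5 0 0 255; 0 0 0 0 255",
)

```text
time: 25.55
position: [0.4753, -0.3764, 0.0601]
tool_rot: [-1.335, -0.988, 0.988]
ft_force: [-0.0, -0.3, -4.5]
grip_width: 0.275
```

```bash
python3 -c "
from h import *
fs(1)
"
```

```text
t 25.55 grip 0.275
[[-9.2840e+01 -3.2567e+02  6.0150e+01 -7.0000e-02 -3.4000e-01 -4.4500e+00]] mean [-9.2840e+01 -3.2567e+02  6.0150e+01 -7.0000e-02 -3.4000e-01 -4.4500e+00]
```

Emit:
drive_tool(
  increments="0 1 0 0 255; 0 0.7 0 0 255; 0 0 0 0 255; 0 0 0 0 130; 0 0 0 0 60; 0 0 0 0 60; 0 -15 0 0 60; 0 -30 0 0 60; 0 -35 0 0 60; 0 0 0 0 60",
)

```text
time: 26.8
position: [0.4774, -0.3772, 0.1424]
tool_rot: [-1.342, -0.99, 0.988]
ft_force: [0.5, 0.2, -0.5]
grip_width: 0.762
```

```bash
python3 -c "
from h import *
d=shot('wrist','w15.png',(60,80,460,340),2)
go([.505,.345,.16],100)
"
```

```text
t 26.85 head 73.03 yaw -26.97 then mm x,y,z [ 705.8  -19.6 -153.8] tilt [ 0.0024 -0.0026 -1.    ]
```

View pics/w15.png

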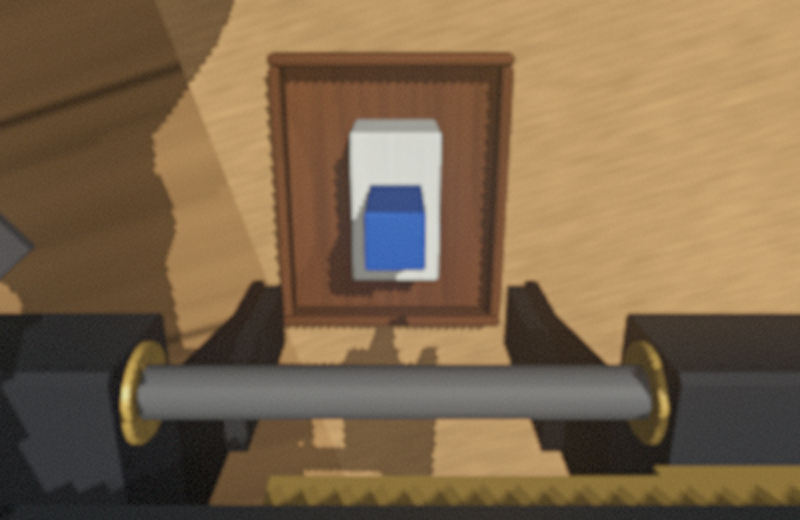

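Emit:
drive_tool(
  increments="0 -5 0 -9 60; 0 -5 0 -9 60; 0 -5 0 -9 60; 22 -4 -4.8 0 60; 46 0 -10 0 60; 46 0 -10 0 60; 46 0 -10 0 60; 46 0 -10 0 60; 46 0 -10 0 60; 46 0 -10 0 60; 46 0 -10 0 60; 46 0 -10 0 60; 46 0 -10 0 60; 46 0 -10 0 60; 46 0 -10 0 60; 46 0 -10 0 60; 46 0 -10 0 60; 46 0 -10 0 60; 40 0 -9 0 60",
)

```text
time: 29.22
position: [0.5013, 0.3484, 0.1568]
tool_rot: [-1.121, -1.335, 1.337]
ft_force: [0.9, -0.1, -0.1]
grip_width: 0.768
```

Emit:
drive_tool(
  increments="0 0 0 0 60; 0 0 0 0 60",
)

```text
time: 29.48
position: [0.5023, 0.3457, 0.1568]
tool_rot: [-1.122, -1.336, 1.338]
ft_force: [0.9, -0.8, 1.1]
grip_width: 0.762
```

```bash
python3 -c "
from h import *
go([.505,.345,.16],100)
d=shot('wrist','w16.png',(110,60,410,285),2.6)
"
```

```text
t 29.475 head 100.01 yaw 0.01 then mm x,y,z [-1.1 -3.2 -2.5] tilt [-7.0e-04 -1.3e-03 -1.0e+00]
```

View pics/w16.png

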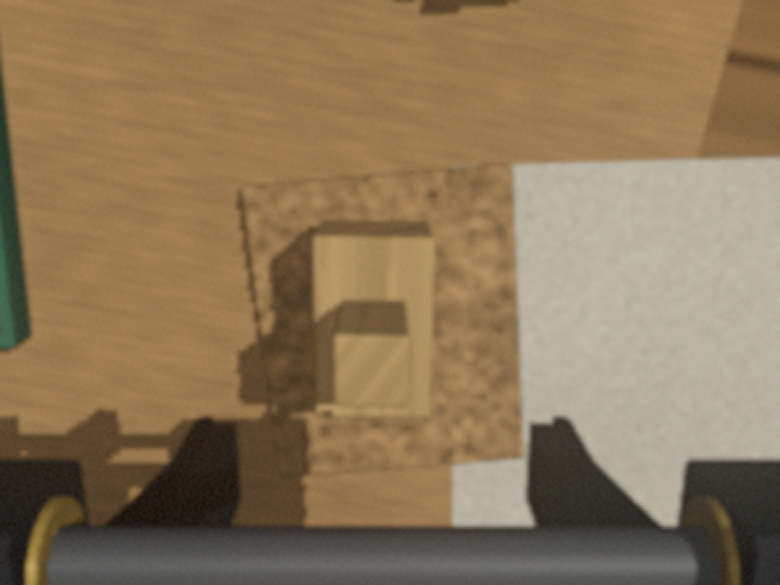

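Run:
```python
from h import *
d=get_image("wrist")
f=lambda p: np.array([110,60])+(np.array(p)+.5)/2.6-.5
A=unproj(d,f([[335,335],[407,335],[408,410],[335,408]]),.090);B=unproj(d,f([[313,237],[433,237],[430,415],[318,412]]),.046)
for X in (A,B):
    print(X.mean(0).round(4),np.linalg.norm(np.diff(X[[0,1,2,3,0]],axis=0),axis=1).round(4),[np.degrees(np.arctan2(*(q[:2][::-1]))).round(1) for q in (X[1]-X[0],X[2]-X[3],X[0]-X[3],X[1]-X[2])])
go([*A.mean(0)[:2],.057],100)
```

```text
[0.5067 0.3424 0.09  ] [0.0222 0.025  0.0232 0.0243] [np.float64(100.0), np.float64(98.3), np.float64(-171.1), np.float64(-168.8)]
[0.5055 0.3424 0.046 ] [0.0425 0.0682 0.0426 0.067 ] [np.float64(99.9), np.float64(98.3), np.float64(-169.9), np.float64(-169.9)]
t 29.575 head 99.88 yaw -0.12 then mm x,y,z [ -2.3 100.   -2.7] tilt [-0.     -0.0016 -1.    ]
```

Emit:
drive_tool(
  increments="-1.2 20 -1.4 0 80; -1.1 25 -1.3 0 100; 0 25 0 0 100; 0 20 0 0 100; 0 8.5 0 0 100; 0 0 0 0 100; 0 0 0 0 160; 0 0 0 0 255; 0 0 0 0 255; 0 0 0 0 255",
  squeeze=8,
)

```text
time: 30.82
position: [0.5069, 0.3438, 0.0589]
tool_rot: [-1.122, -1.337, 1.337]
ft_force: [-0.7, -0.4, 2.7]
grip_width: 0.277
```

Emit:
drive_tool(
  increments="0 0 0 0 255; 0 0 0 0 255; 0 0 0 0 255",
  squeeze=35,
)

```text
time: 31.2
position: [0.5069, 0.3438, 0.0589]
tool_rot: [-1.122, -1.337, 1.337]
ft_force: [-0.7, -1.5, 2.7]
grip_width: 0.271
```

Run:
```python
from h import *
fs(2)
go(c2w([-.006,.0225,.13]),98.55)
shot('wrist','w17.png',(110,60,410,285),2.6)
```

```text
t 31.25 grip 0.278
[[ 45.5  381.88  58.92  -0.93  -1.34   2.74]
 [ 45.54 381.88  58.93  -0.56  -1.16   3.77]] mean [ 45.52 381.88  58.93  -0.75  -1.25   3.25]
t 31.25 head 100.02 yaw 1.47 then mm x,y,z [-359.4  -71.1   51.5] tilt [ 3.e-04 -2.e-04 -1.e+00]
```

View pics/w17.png

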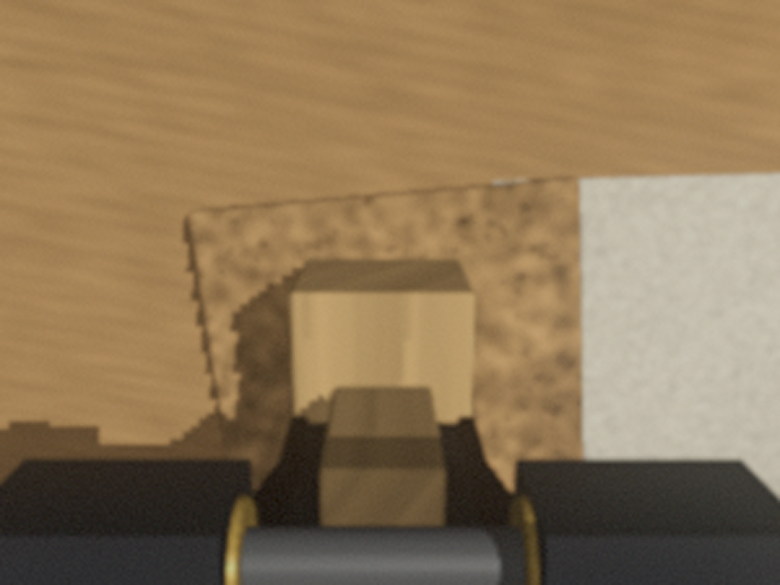

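Emit:
drive_tool(
  increments="0 -5 0 0 255; 0 -15 0 0 255; 0 -25 0 0 255; 0 -30 0 0 255; 0 -30 0 1.5 255; -24 -2 3.4 0 255; -42 0 6 0 255; -42 0 6 0 255; -42 0 6 0 255; -42 0 6 0 255; -42 0 6 0 255; -42 0 6 0 255; -42 0 6 0 255; -40 0 6 0 255; 0 0 0 0 255; 0 0 0 0 255; 0 0 0 0 255",
)

```text
time: 33.42
position: [0.509, -0.0161, 0.1661]
tool_rot: [-1.134, -1.32, 1.32]
ft_force: [-0.5, 0.3, -0.6]
grip_width: 0.272
```

Run:
```python
from h import *
fs(2)
go(c2w([-.006,.0225,.12]),98.55)
shot('wrist','w18.png',(110,60,410,285),2.6)
```

```text
t 33.475 grip 0.273
[[ -5.91  25.62 166.07  -0.48   0.38  -0.63]
 [ -5.94  25.48 165.99  -0.49   1.53  -1.3 ]] mean [ -5.92  25.55 166.03  -0.48   0.95  -0.96]
t 33.475 head 98.67 yaw 0.12 then mm x,y,z [-3.  46.   0.1] tilt [ 3.e-04 -0.e+00 -1.e+00]
```

View pics/w18.png

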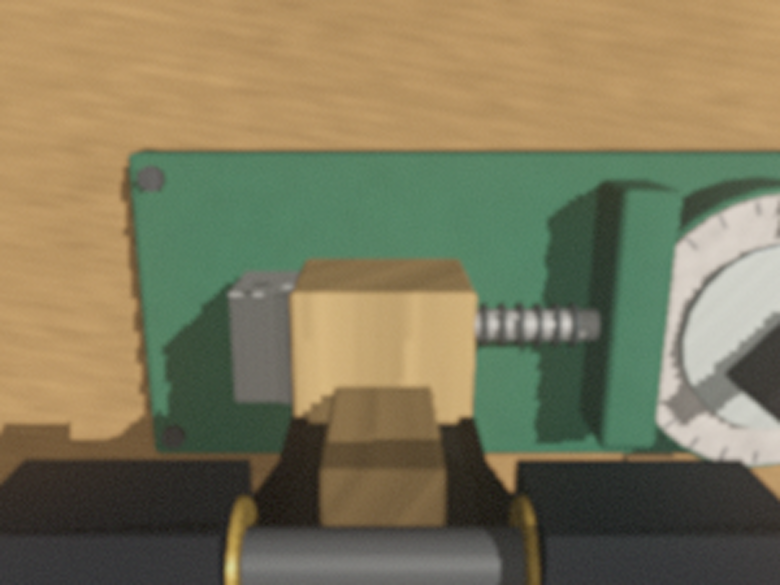

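Emit:
drive_tool(
  increments="-1.5 15 0 0 255; 0 15 0 0 255; 0 12 0 0 255; 0 0 0 0 255; 0 0 0 0 255; 0 0 0 0 255",
)

```text
time: 34.28
position: [0.5096, -0.0193, 0.1242]
tool_rot: [-1.136, -1.318, 1.318]
ft_force: [-0.8, -0.1, -1.1]
grip_width: 0.278
```

Run:
```python
from h import *
fs(3)
go(c2w([-.006,.0227,.073]),98.55)
```

```text
t 34.375 grip 0.272
[[-5.7500e+00  2.2390e+01  1.2423e+02 -7.8000e-01  4.0000e-02 -1.0600e+00]
 [-5.8100e+00  2.2350e+01  1.2419e+02  7.9000e-01  5.2000e-01 -6.1000e-01]
 [-5.8500e+00  2.2330e+01  1.2417e+02  5.0000e-01 -1.1000e-01 -1.3400e+00]] mean [ -5.81  22.36 124.19   0.17   0.15  -1.01]
t 34.375 head 98.51 yaw -0.04 then mm x,y,z [ 0.4 51.2  0.1] tilt [ 8.e-04 -4.e-04 -1.e+00]
```

Emit:
drive_tool(
  increments="0.4 5 0 0 255; 0 5 0 0 255; 0 5 0 0 255; 0 5 0 0 255; 0 5 0 0 255; 0 0 0 0 255",
)

```text
time: 35.12
position: [0.5095, -0.0196, 0.0986]
tool_rot: [-1.136, -1.318, 1.318]
ft_force: [1.5, -3.1, -0.5]
grip_width: 0.272
```

Run:
```python
from h import *
fs(2)
go(c2w([-.006,.0223,.073]),98.55)
```

```text
t 35.175 grip 0.269
[[-5.95 22.09 98.58  1.04 -3.26 -0.5 ]
 [-6.03 22.15 98.65  0.49 -4.51 -0.29]] mean [-5.99 22.12 98.61  0.76 -3.89 -0.39]
t 35.175 head 98.5 yaw -0.05 then mm x,y,z [ 0.1 25.6 -0. ] tilt [ 4.e-04 -8.e-04 -1.e+00]
```

Emit:
drive_tool(
  increments="0.6 4 0 0 255; 0 4 0 0 255; 0 4 0 0 255; 0 4 0 0 255; 0 4 0 0 255; 0 0 0 0 255",
)

```text
time: 35.92
position: [0.5083, -0.0184, 0.0779]
tool_rot: [-1.134, -1.317, 1.319]
ft_force: [0.5, -4.4, -3.5]
grip_width: 0.272
```

Run:
```python
from h import *
fs(2)
shot('side','s19.png',(200,140,310,270),5)
```

```text
t 35.975 grip 0.269
[[-6.91 23.47 77.94 -0.2  -4.43 -3.51]
 [-6.86 23.49 78.12 -0.98 -4.54 -3.15]] mean [-6.89 23.48 78.03 -0.59 -4.48 -3.33]
```

View pics/s19.png

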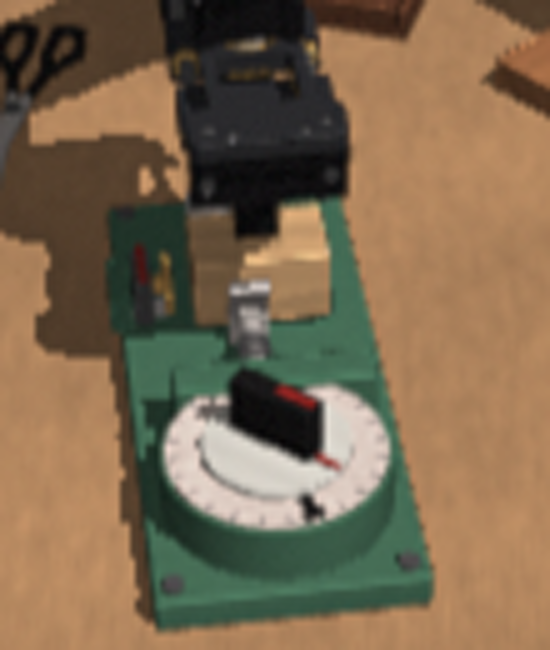

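Emit:
drive_tool(
  increments="-0.5 2 0 0 255; -0.5 2 0 0 255; 0 1 0 0 255; 0 0 0 0 255",
)

```text
time: 36.52
position: [0.5094, -0.0192, 0.0737]
tool_rot: [-1.135, -1.318, 1.318]
ft_force: [1.3, -4.1, -0.8]
grip_width: 0.276
```

Run:
```python
from h import *
fs(2)
```

```text
t 36.575 grip 0.277
[[-6.01 22.45 73.7   0.64 -4.26 -0.79]
 [-6.   22.46 73.71  1.06 -3.97 -1.83]] mean [-6.01 22.46 73.71  0.85 -4.11 -1.31]
```

Emit:
drive_tool(
  increments="0 0.6 0 0 255; 0 0.5 0 0 255; 0 0.3 0 0 255; 0 0 0 0 255",
)

```text
time: 37.08
position: [0.5093, -0.0193, 0.0729]
tool_rot: [-1.135, -1.318, 1.318]
ft_force: [-1.6, -3.8, 5.3]
grip_width: 0.269
```

Run:
```python
from h import *
fs(2)
```

```text
t 37.125 grip 0.274
[[-6.06 22.38 72.89 -2.12 -3.55  5.29]
 [-6.07 22.41 72.89 -1.79 -4.7   5.78]] mean [-6.07 22.4  72.89 -1.95 -4.13  5.53]
```

Emit:
drive_tool(
  increments="0 -0.4 0 0 135; 0 0 0 0 135; -0.4 0 0 0 135; 0 0 0 0 255; 0 0 0 0 255; 0 0 0 0 255; 0 0 0 0 255",
  squeeze=10,
)

```text
time: 38.0
position: [0.5092, -0.0196, 0.0727]
tool_rot: [-1.135, -1.318, 1.318]
ft_force: [-0.5, 1.0, -0.5]
grip_width: 0.272
```

Run:
```python
from h import *
fs(2)
```

```text
t 38.05 grip 0.276
[[-6.24 22.1  72.66 -0.35  1.08 -0.5 ]
 [-6.21 22.08 72.68 -0.6   0.54 -0.35]] mean [-6.23 22.09 72.67 -0.48  0.81 -0.43]
```

Emit:
drive_tool(
  increments="0 0 0 0 255; 0 0 -2 0 255; 0 0 -2 0 255; 0 0 -2 0 255; 0 0 -1 0 255; 0 0 0 0 255",
  squeeze=30,
)

```text
time: 38.8
position: [0.5162, -0.0186, 0.0727]
tool_rot: [-1.135, -1.318, 1.318]
ft_force: [-3.4, -0.1, 3.9]
grip_width: 0.27
```

Run:
```python
from h import *
fs(2)
```

```text
t 38.85 grip 0.273
[[ 8.900e-01  2.207e+01  7.269e+01 -3.350e+00  4.200e-01  3.920e+00]
 [ 8.800e-01  2.208e+01  7.268e+01 -2.580e+00 -5.000e-02  3.530e+00]] mean [ 0.89 22.08 72.68 -2.96  0.18  3.73]
```

Emit:
drive_tool(
  increments="0 0 -1 0 255; 0 0 -1 0 255; 0 0 0 0 255",
)

```text
time: 39.22
position: [0.5183, -0.0183, 0.0727]
tool_rot: [-1.135, -1.318, 1.318]
ft_force: [-3.1, 0.3, 3.4]
grip_width: 0.272
```

Run:
```python
from h import *
fs(2)
shot('side','s20.png',(210,160,310,230),6)
```

```text
t 39.275 grip 0.275
[[ 2.92 22.11 72.72 -3.02  0.78  3.38]
 [ 2.89 22.09 72.67 -2.98  0.72  3.44]] mean [ 2.91 22.1  72.7  -3.    0.75  3.41]
```

View pics/s20.png

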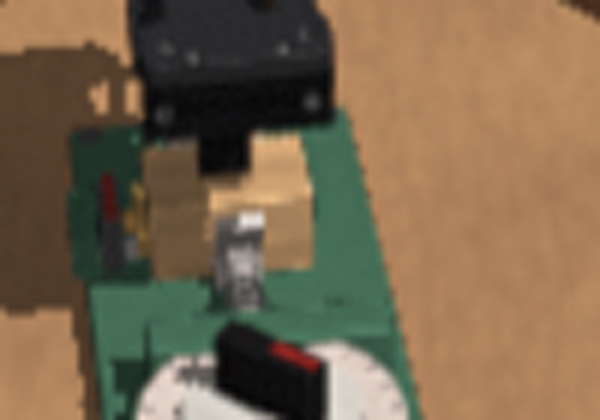

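Still free sliding (3 N). Continue 1 mm at a time.

Emit:
drive_tool(
  increments="0 0 -1 0 255; 0 0 -1 0 255; 0 0 0 0 255",
)

```text
time: 39.7
position: [0.5195, -0.0181, 0.0727]
tool_rot: [-1.134, -1.317, 1.319]
ft_force: [-6.4, -0.1, 6.1]
grip_width: 0.271
```

Run:
```python
from h import *
fs(2)
```

```text
t 39.75 grip 0.273
[[ 4.23 22.1  72.73 -6.36  0.86  6.07]
 [ 4.24 22.08 72.75 -5.31 -0.15  6.47]] mean [ 4.23 22.09 72.74 -5.83  0.35  6.27]
```

Emit:
drive_tool(
  increments="0 0 -1 0 255; 0 0 -1 0 255; 0 0 -1 0 255; 0 0 0 0 255",
)

```text
time: 40.25
position: [0.5211, -0.0178, 0.0729]
tool_rot: [-1.132, -1.313, 1.321]
ft_force: [-10.9, -1.1, 11.5]
grip_width: 0.274
```

Run:
```python
from h import *
fs(2)
```

```text
t 40.3 grip 0.277
[[  5.82  22.09  72.85 -10.96   0.5   11.54]
 [  5.79  22.12  72.85 -10.4    0.27  12.33]] mean [  5.81  22.1   72.85 -10.68   0.38  11.93]
```

Emit:
drive_tool(
  increments="0 0 -1 0 255; 0 0 -0.3 0 255; 0 0 0 0 255; 0 0 0 0 255; 0 0 0 0 255",
)

```text
time: 40.92
position: [0.5217, -0.0178, 0.0729]
tool_rot: [-1.131, -1.312, 1.322]
ft_force: [-11.7, -1.1, 14.0]
grip_width: 0.269
```

Run:
```python
from h import *
fs(2)
```

```text
t 40.975 grip 0.275
[[  6.38  22.08  72.88 -11.72   0.65  13.95]
 [  6.39  22.09  72.9  -11.74   1.24  14.28]] mean [  6.39  22.09  72.89 -11.73   0.95  14.12]
```

Emit:
drive_tool(
  increments="0 0 1 0 255; 0 0 1 0 255; 0 0 1 0 255; 0 0 1 0 255; 0 0 0 0 255; 0 0 0 0 255",
)

```text
time: 41.72
position: [0.5208, -0.0178, 0.0727]
tool_rot: [-1.136, -1.319, 1.317]
ft_force: [-1.0, 0.7, -0.2]
grip_width: 0.272
```

Run:
```python
from h import *
fs(2)
```

```text
t 41.775 grip 0.275
[[ 5.49 22.13 72.66 -0.91  0.89 -0.17]
 [ 5.42 22.09 72.68 -0.48  1.2   0.73]] mean [ 5.45 22.11 72.67 -0.69  1.04  0.28]
```

Forces are near zero; open and withdraw upward.

Emit:
drive_tool(
  increments="0 0 0 0 135; 0 0 0 0 135; 0 0 0 0 135; 0 -10 0 0 135; 0 -20 0 0 135; 0 -20 0 0 135; 0 -20 0 0 135; 0 0 0 0 135; 0 0 0 0 135",
)

```text
time: 42.9
position: [0.5202, -0.0183, 0.1425]
tool_rot: [-1.136, -1.317, 1.318]
ft_force: [0.7, -0.4, 0.2]
grip_width: 0.47
```

Run:
```python
from h import *
fs(1)
shot('wrist','w21.png',(100,60,420,340),2.4)
shot('side','s21.png',(200,100,340,270),4)
```

```text
t 42.9 grip 0.47
[[  4.79  21.74 142.52   0.64  -0.48   0.16]] mean [  4.79  21.74 142.52   0.64  -0.48   0.16]
```

View pics/w21.png

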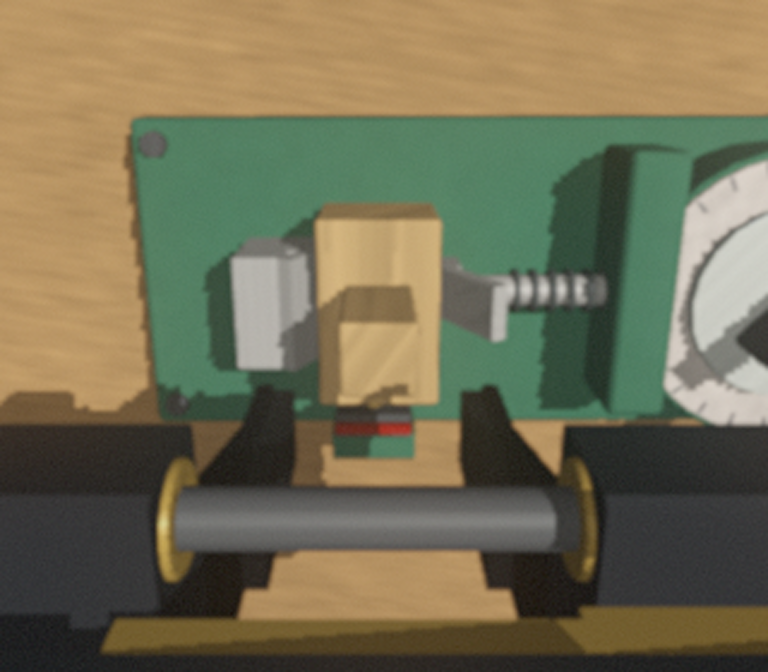

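View pics/s21.png

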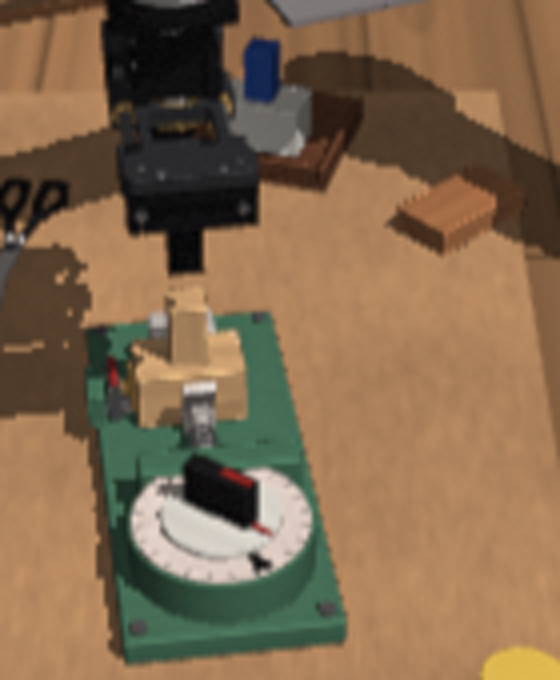

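Emit:
drive_tool(
  increments="0 -15 0 0 135; -30 -10 0 0 135; -45 0 0 0 135; -45 0 0 0 135; -45 0 0 0 135; -45 0 0 0 135; 0 0 0 0 135; 0 0 0 0 135",
)

```text
time: 44.0
position: [0.5517, -0.2247, 0.1681]
tool_rot: [-1.134, -1.319, 1.317]
ft_force: [-0.4, 0.2, -0.1]
grip_width: 0.467
```

Run:
```python
from h import *
shot('top','t22.png',(180,130,440,290),3)
shot('side','s22.png',(205,165,305,270),6)
```

```text
(no output)
```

View pics/t22.png

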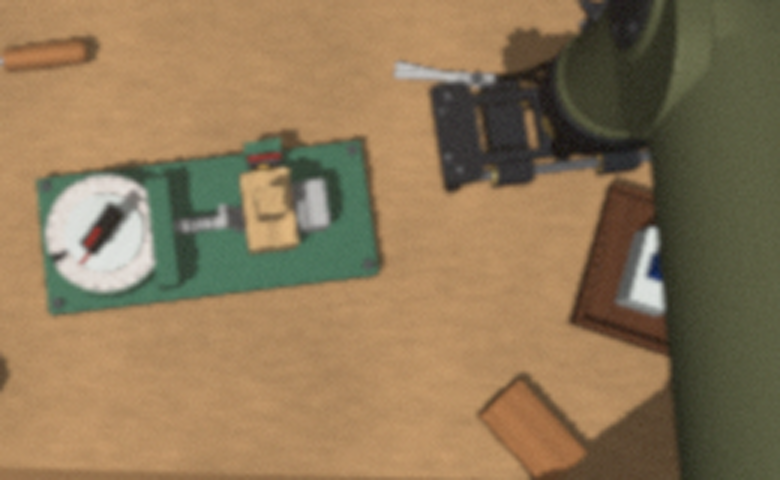

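View pics/s22.png

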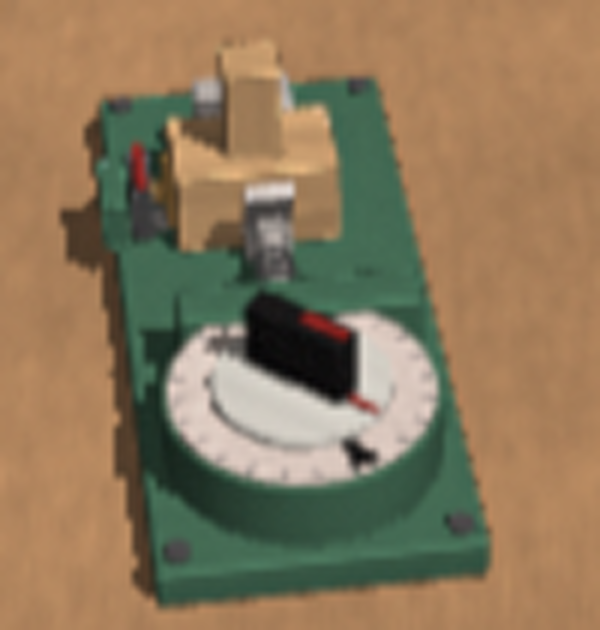

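Spacer is seated flat with its end at the brass button, the disc setting is unchanged, and the master stands in the tray. Handing in.

```bash
python3 -c "
from bench import workorder
print(workorder.close_job())"
```

```text
the job is handed in; nothing more can be done
None
```

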